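# Lever open the cover of a bearing housing with a scraper

### The job

Pick up the scraper by its handle and use its blade to lever open the stiff hinged cover of the bearing housing: push the blade down through the slot at the front, under the cover's edge, and bear down on the handle so that the blade pries the cover up over the front rim; keep fingers off the cover until it stands ajar (10 degrees or more). Then swing the cover back well past upright so that the bearing can be reached, and finally lay the scraper flat on the bench, clear of the housing. Leave the pipe tee, the tape measure and the big bolt where they are.

Things in the scene. Friction and masses are not known exactly. Their poses are not given: they have to be found in the camera images.
- scraper: Loose paint scraper, 175 mm long, 0.08 kg, lying flat left of the housing, blade away from the robot. Origin: middle of its length, underside; +x along the blade, z up. Wooden handle x = -88 to +2 mm, 28 mm wide (y), z = 0 to 17 mm. Steel blade x = 0 to +88 mm, 62 mm wide, 2 mm thick (z = 7 to 9 mm, so it hovers above the bench).
- case: Grey steel bearing housing bolted to the bench, 150 (x) x 140 (y) x 83 mm high, walls 5 mm, hollow below the cover; a bearing ring fixed inside tops out 35 mm above the bench. Feet 20 mm long, 5 mm high, project in front and behind. Origin: centre of the underside; -x is the front, roughly facing the robot; +x points to the hinge.
- front_rim: Round steel bead, 6 mm thick, 128 mm long (along y), on top of the housing's front wall: the fulcrum. Origin: its centre, at x = -72.5, z = 77 mm in the housing's frame; its top is at z = 80 mm. Between it and the cover's front edge is a slot 12.5 mm wide and 130 mm long.
- cover_lip (a point): Cover: 4 mm bare metal plate, 128 mm wide. This point: middle of its front edge, mid thickness, 125 mm from the hinge axis. Closed, it is level, underside at z = 79 and top at 83 mm in the housing's frame: 1 mm below the rim's top, so a level blade cannot enter the slot, but one sloping tip-down by 25 to 35 degrees can.
- case_hinge (a point): Middle of the hinge axis (along the housing's y), at x = 68 mm, z = 81 mm in the housing's frame.
- pipe_tee: Loose grey iron pipe tee, 133 x 94 x 128 mm, bystander right of the housing. Origin: centre of the underside.
- tape_measure: Loose tape measure, 37 x 73 x 64 mm, bystander left of the scraper. Origin: centre of the underside.
- big_bolt: Loose hexagon bolt, 36 x 87 x 34 mm, lying in front of the housing, to its right; bystander. Origin: centre of the underside.
- cover (a joint): Hinge angle of the cover, rad: 0 closed, grows as the front edge rises, stop at 1.9. A friction hinge: the cover stays wherever it is left and takes about 3 N at its front edge to lift (0.22 kg).
- bearing: Bearing ring, 70 mm across, 30 mm high, fixed on the floor of the housing under the cover. Origin: centre of its underside.
There are look-alikes about, which are no part of the job. What is shaped like the scraper but yellow is not meant.

How it is judged:
By the outcome, as a careful person would: the job done as asked, in the order asked, and still so for the second after the job is handed in, with the robot touching nothing.
It also fails if it takes over 58 s, if anything falls off the work surface, if the arm or the gripper's body presses on something with over 40 N, if the wrist force passes 120 N, or if a joint passes its speed limit or range.

### The arm

A 6-joint arm with a two-finger parallel gripper is mounted at the origin on a cart in front of the work surface, level with it; the furniture and walls round the work are solid. World frame = base frame: x ahead of the robot, y to its left, z up, the work surface at z = 0. Lengths are in mm, angles in rad, forces in N, time in s.
With the tool pointing down it reaches from about 350 to 775 mm from the base axis. Payload 7.3 kg.
Tool frame: the origin (TCP) lies at the very end of the fingers, on their centre line; the grasp point (between the pads) lies bot.grip_point_offset behind it (bot.grip_point_offset is the distance from the TCP to the grasp point, in mm); z points along the fingers, y is the line along which they close (so a half turn about z gives the same grasp; the last joint's range is limited). The gripper opens to 92 mm and grips with 3 to 60 N. Pads are 19 mm wide; open, the fingers measure 130 mm over their backs; the gripper's body (75 mm by 190 mm) begins 47 mm behind the grasp point.
Start: joints at [-1.48, 0.342, 1.524, -0, 1.275, -0.146], TCP at [123.183, -510.363, 226.741] pointing down, gripper open.
Joint ranges: [-2.53, 2.53], [-0.77, 2.02], [0.04, 2.7], [-1, 4.14], [0.28, 2.66], [-3.11, 3.11]. Speed limits (rad/s): [2.57, 2.57, 3.14, 3.14, 3.14, 3.14].

### API

Orientations are given as [roll, pitch, yaw] about the fixed x, y, z axes, in that order (R = Rz(yaw) Ry(pitch) Rx(roll)).
In Python, from plant import bot gives the robot as it stands. The module is installed in compiled form; this text tells all that it offers.
- The arm moves only by the tool carry_out, never from a script. Its argument "plan" is a list of rows, each an object of numbers: "tx", "ty", "tz": the shift along the world's x, y, z in mm; "rx", "ry", "rz": the turn, a rotation vector about the world's x, y, z in rad. A call has 1 to 12 rows; each row shifts and turns the commanded pose from where the row before left it; what a row does not reach is not made up. A row lasts 1/10 s, in which the tool goes at most 50 mm and 8.59 degrees, less where a joint would pass 70% of its speed; a pose out of reach is approached as far as the arm can. A call with a gripper value outside its range is refused whole. "gripper" is the closure, from 0 (fully open) to 1 (shut), set as the call begins (left out, the last holds). The fingers move at their own pace and stop on an object; the grip force is fixed at half the most. Time passes only in rows, so rows that do not move let the fingers close. It gives the time, the measured TCP pose, the force, the opening and the grip force at its end, in the units of the state.
- bot.get_obs(): the state, without advancing time (a new reading comes with each control period).
- bot.capture(name): name is "scene" or "top" or "wrist"; returns the picture (384x512x3 uint8, red, green, blue); there is no depth.
- bot.camera_model(name): a dict with "camera_matrix" (3x3 intrinsics, pixels), "R" (3x3) and "t" (3): a world point X has camera coordinates R X + t. Camera axes: x right, y down, z forward; pixel columns grow to the right and rows downward; lengths in mm; the calibration is good to about 2 mm. A picture is of the moment at which its call begins: read the wrist's pose just before it. camera_model takes no time and is no camera call; for the wrist camera it gives the pose at the moment of the call.
- bot.close_job(): hands the job in; it is judged then, once.
The state is a dict: "time": time; "joint_positions": joint angles; "dq": joint speeds; "tau": joint torques, N m; "tool_pos": TCP position; "tcp_rot": TCP orientation; "contact_force": force on the tool from outside, world axes, zero at the start; "moment": the same for the moment, N m; "grip_width": finger opening in mm; "finger_force": force on a finger pad.
Only numpy, scipy, OpenCV 4.12 (cv2) and the standard library are available. Lean on these libraries where they do the work, as an engineer would, in place of code of your own. Each camera call takes 0.05 s, during which the arm holds its last target. There are 200 camera calls.

## Working session

There is one attempt and no reset: what is moved stays moved. The work goes in short steps, Python scripts to look and compute and a tool call to move; the robot and the scene stay as the last step left them, time stands still between calls to the robot, and variables do not carry over. Pictures are saved under pics/ and viewed, at most 10 in all, crops included, and the job is handed in when it is done.

Besides the shell and the picture viewer there is one more tool, called after ">>>" as a command line: name --argument value ..., lists and objects as JSON in quotes. carry_out: Moves the arm, as the interface text tells. Its arguments: {"type":"object","properties":{"plan":{"type":"array"},"gripper":{"type":"number"}},"required":["plan"]}

```bash
mkdir -p pics; python3 - <<'E'
from plant import bot
import cv2
for n in("scene","top"):
    cv2.imwrite(f"pics/{n}0.png",bot.capture(n)[:,:,::-1])
    m=bot.camera_model(n);print(n,m)
print(bot.get_obs(),bot.grip_point_offset)
E
```

```text
scene {'camera_matrix': array([[435.60402056,   0.        , 255.24726144],
       [  0.        , 435.60402056, 196.91009444],
       [  0.        ,   0.        ,   1.        ]]), 'R': array([[-0.57927704, -0.81495744, -0.0168073 ],
       [-0.51770062,  0.38375512, -0.76466861],
       [ 0.62962226, -0.43425382, -0.6442045 ]]), 't': array([ 365.31152218,  314.42541168, 1136.6360685 ])}
top {'camera_matrix': array([[364.62742589,   0.        , 254.08438449],
       [  0.        , 364.62742589, 196.72884802],
       [  0.        ,   0.        ,   1.        ]]), 'R': array([[-1.11400102e-03, -9.99949424e-01,  9.99541150e-03],
       [-9.92177380e-01, -1.42507786e-04, -1.24836001e-01],
       [ 1.24831111e-01, -1.00562886e-02, -9.92127041e-01]]), 't': array([ 47.66972527, 542.62042312, 916.8337889 ])}
{'time': 0.1, 'joint_positions': array([-1.47998206e+00,  3.42642753e-01,  1.52490607e+00,  7.25434426e-06,
        1.27539051e+00, -1.46012967e-01]), 'dq': array([ 0.00105268, -0.00249679,  0.00037408,  0.00118062,  0.00132111,
       -0.00095976]), 'tau': array([ 1.54333255e-03, -4.32003736e+01, -2.44694638e+01,  7.19102542e-02,
        5.26094693e-02, -5.85068301e-05]), 'tool_pos': array([ 123.16012795, -509.98638289,  226.12518124]), 'tcp_rot': array([-3.14026131e+00, -2.02799041e-04,  2.36824981e-01]), 'contact_force': array([ 0.23456809,  0.31181848, -0.54301715]), 'moment': array([-0.01074631, -0.00048572, -0.00789829]), 'finger_force': 0.0, 'grip_width': 91.58696367270632} 18.8
```

View pics/top0.png

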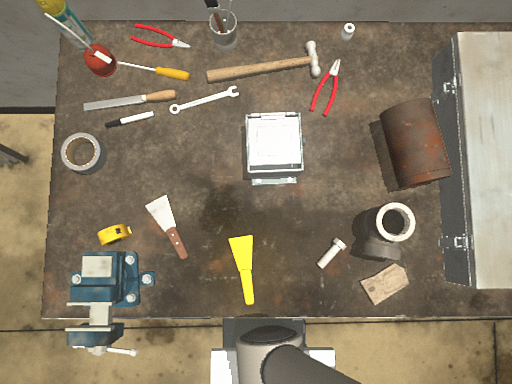

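View pics/scene0.png

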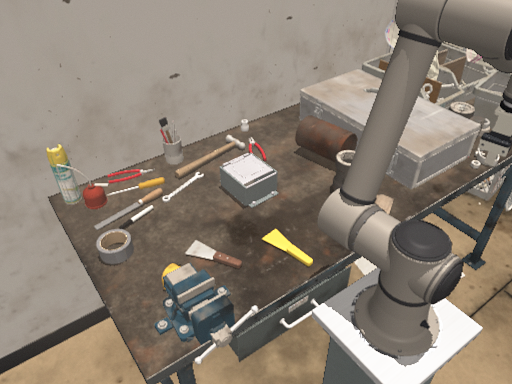

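The top view shows the scraper (blade around (160,210), handle end (184,256)), the housing around (274,145), the yellow decoy at (243,270), the tape at (115,234) and the bolt at (331,252). Next I measure with an enlarged crop.

```bash
cat > h.py <<'E'
import numpy as np, cv2
from plant import bot
def ray(m,p):
    K=m["camera_matrix"];R=m["R"];t=m["t"]
    d=R.T@np.linalg.solve(K,[p[0],p[1],1.]);return -R.T@t,d
def onz(m,p,z):
    c,d=ray(m,p);return c+d*(z-c[2])/d[2]
def proj(m,X):
    q=(m["R"]@np.asarray(X,float).T).T+m["t"];q=q@m["camera_matrix"].T;return q[...,:2]/q[...,2:]
E
python3 - <<'E'
from h import *
a=cv2.imread("pics/top0.png")
c1=cv2.resize(a[95:195,235:315],None,fx=5,fy=5,interpolation=cv2.INTER_CUBIC)
c2=cv2.resize(a[185:265,138:198],None,fx=6,fy=6,interpolation=cv2.INTER_CUBIC)
o=np.zeros((500,760,3),np.uint8);o[:500,:400]=c1;o[:480,400:760]=c2
cv2.imwrite("pics/crop1.png",o)
m=bot.camera_model("top")
hsv=cv2.cvtColor(a,cv2.COLOR_BGR2HSV)
sub=np.zeros(a.shape[:2],bool);sub[190:262,142:192]=1
bl=sub&(hsv[...,2]>150)&(hsv[...,1]<60)
ha=sub&(hsv[...,0]<14)&(hsv[...,1]>90)&(hsv[...,2]>70)
for nm,k,z in(("blade",bl,9),("handle",ha,14)):
    k=cv2.morphologyEx(k.astype(np.uint8),cv2.MORPH_OPEN,np.ones((2,2)))
    cs,_=cv2.findContours(k,0,1);c=max(cs,key=cv2.contourArea)
    r=cv2.minAreaRect(c);b=cv2.boxPoints(r)
    print(nm,cv2.contourArea(c),b.round(1).tolist());P=np.array([onz(m,p,z)for p in b]);print(P.round(1), np.linalg.norm(P[0]-P[1]),np.linalg.norm(P[1]-P[2]),P.mean(0))
E
```

```text
blade 575.0 [[145.39999389648438, 205.8000030517578], [166.60000610351562, 195.1999969482422], [181.1999969482422, 224.39999389648438], [160.0, 235.0]]
[[521.4 336.2   9. ]
 [549.8 280.8   9. ]
 [472.  240.    9. ]
 [444.1 295.1   9. ]] 62.292429308483456 87.89836898595027 [496.83544066 288.0238006    9.        ]
handle 291.5 [[165.3000030517578, 232.10000610351562], [174.8000030517578, 226.60000610351562], [191.8000030517578, 255.60000610351562], [182.3000030517578, 261.20001220703125]]
[[451.5 280.1  14. ]
 [466.  255.6  14. ]
 [390.5 209.6  14. ]
 [376.3 234.   14. ]] 28.492975362716393 88.36955056792735 [421.06725664 244.85302237  14.        ]
```

View pics/crop1.png

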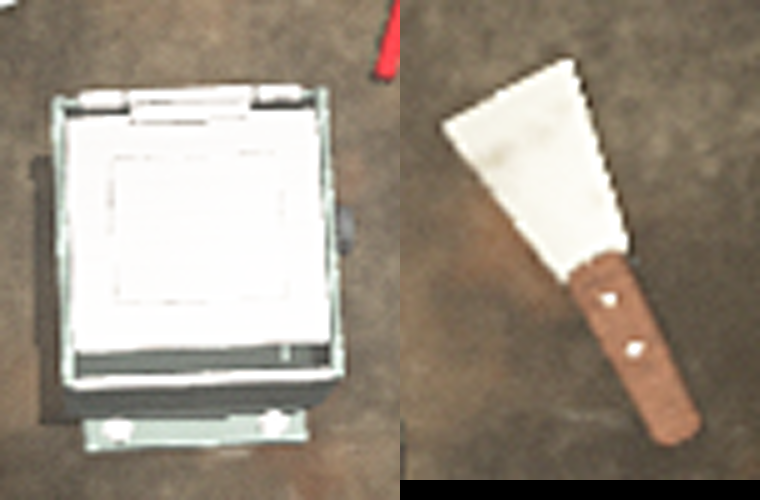

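The crop shows the housing with its rim at crop row ~380 (image (249,171)–(303,169.5)), the cover's front edge at crop row ~346, and the scraper, whose measured sizes (62x88, 28x88) fit.

```bash
python3 - <<'E'
from h import *
m=bot.camera_model("top")
for n,p,z in [("lipL",(75,349),83),("lipR",(331,344),83),("hingL",(55,100),83),("hingR",(324,91),83),("rimL",(70,380),80),("rimR",(341,372),80),("footL",(86,447),5),("footR",(308,438),5),("rimfL",(70,387),77),("rimfR",(341,378),77)]:
    q=(235+(p[0]+.5)/5-.5,95+(p[1]+.5)/5-.5); print(n,np.round(onz(m,q,z),1))
# refine: fit lines to the cover bright mask
a=cv2.imread("pics/top0.png");g=a.min(2)
k=(g>235).astype(np.uint8);k[:, :240]=0;k[:,310:]=0;k[:100]=0;k[168:]=0
cs,_=cv2.findContours(k,0,1);c=max(cs,key=cv2.contourArea);b=cv2.boxPoints(cv2.minAreaRect(c))
print(b,np.array([onz(m,p,83) for p in b]).round(1))
ms=bot.camera_model("scene")
E
```

```text
lipL [617.9  59.   83. ]
lipR [620.5 -69.1  83. ]
hingL [746.9  69.2  83. ]
hingR [752.  -67.8  83. ]
rimL [602.7  61.5  80. ]
rimR [606.9 -74.3  80. ]
footL [580.9  53.2   5. ]
footR [585.9 -66.8   5. ]
rimfL [599.7  61.5  77. ]
rimfR [604.4 -74.7  77. ]
[[245.27074  113.873856]
 [297.71997  110.96001 ]
 [300.5661   162.19078 ]
 [248.11688  165.10463 ]] [[748.8  70.1  83. ]
 [756.9 -63.6  83. ]
 [623.6 -68.6  83. ]
 [616.1  62.7  83. ]]
```

Yaw of the housing is about 0.04 and its origin about (676, -4). I move towards it, with a wrist look on the way.

>>> carry_out --plan '[{"tx":37,"ty":22},{"tx":37,"ty":22},{"tx":37,"ty":22},{"tx":37,"ty":22},{"tx":37,"ty":22},{"tx":37,"ty":22},{"tx":37,"ty":22},{"tx":37,"ty":22},{"tx":12,"ty":42,"tz":5},{"tx":12,"ty":42,"tz":5},{"tx":12,"ty":42,"tz":5},{"tx":12,"ty":42,"tz":5}]' --gripper 0

```text
invalid input at $.plan[0]: expected keys tx, ty, tz, rx, ry, rz
```

>>> carry_out --plan '[{"tx":12,"ty":42,"tz":5},{"tx":12,"ty":42,"tz":5},{"tx":12,"ty":42,"tz":5},{"tx":12,"ty":32,"tz":5},{},{}]'

```text
invalid input at $.plan[0]: expected keys tx, ty, tz, rx, ry, rz
```

```bash
python3 - <<'E'
from h import *
o=bot.get_obs();print(o["time"],o["tool_pos"],o["tcp_rot"],o["joint_positions"].round(2))
m=bot.camera_model("wrist");print(m)
cv2.imwrite("pics/w1.png",bot.capture("wrist")[:,:,::-1]); np.save("w1.npy",m,allow_pickle=True)
E
```

```text
0.1 [ 123.16012795 -509.98638289  226.12518124] [-3.14026131e+00 -2.02799041e-04  2.36824981e-01] [-1.48  0.34  1.52  0.    1.28 -0.15]
{'camera_matrix': array([[293.051602  ,   0.        , 252.63771307],
       [  0.        , 293.051602  , 189.12886748],
       [  0.        ,   0.        ,   1.        ]]), 'R': array([[ 0.2323956 , -0.97261943, -0.00192954],
       [-0.93175466, -0.2231996 ,  0.28638293],
       [-0.27897228, -0.06475627, -0.9581133 ]]), 't': array([-523.72599917,  -34.58359375,  392.05185971])}
```

View pics/w1.png

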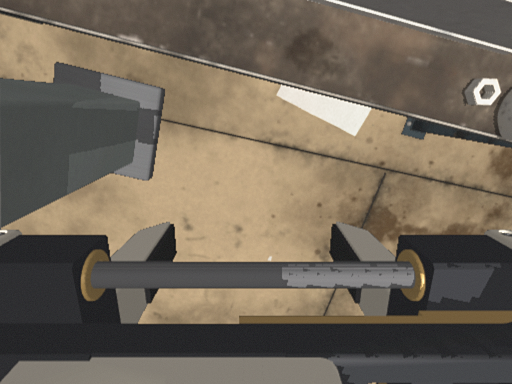

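All six keys are required, and the arm has not moved. The wrist picture shows the floor and bench edge, with the fingers at the bottom around rows 230–320.

>>> carry_out --plan '[{"tx":37,"ty":22,"tz":0,"rx":0,"ry":0,"rz":0},{"tx":37,"ty":22,"tz":0,"rx":0,"ry":0,"rz":0},{"tx":37,"ty":22,"tz":0,"rx":0,"ry":0,"rz":0},{"tx":37,"ty":22,"tz":0,"rx":0,"ry":0,"rz":0},{"tx":37,"ty":22,"tz":0,"rx":0,"ry":0,"rz":0},{"tx":37,"ty":22,"tz":0,"rx":0,"ry":0,"rz":0},{"tx":37,"ty":22,"tz":0,"rx":0,"ry":0,"rz":0},{"tx":37,"ty":22,"tz":0,"rx":0,"ry":0,"rz":0},{"tx":12,"ty":42,"tz":5,"rx":0,"ry":0,"rz":0},{"tx":12,"ty":42,"tz":5,"rx":0,"ry":0,"rz":0},{"tx":12,"ty":42,"tz":5,"rx":0,"ry":0,"rz":0},{"tx":12,"ty":42,"tz":5,"rx":0,"ry":0,"rz":0}]' --gripper 0

```text
time: 1.35
tool_pos: [467.3, -164.6, 246.7]
tcp_rot: [-3.141, 0.0, 0.237]
contact_force: [-0.4, 0.2, -0.1]
grip_width: 91.8
finger_force: 0.0
```

>>> carry_out --plan '[{"tx":12,"ty":42,"tz":5,"rx":0,"ry":0,"rz":0},{"tx":12,"ty":42,"tz":5,"rx":0,"ry":0,"rz":0},{"tx":12,"ty":42,"tz":5,"rx":0,"ry":0,"rz":0},{"tx":12,"ty":32,"tz":5,"rx":0,"ry":0,"rz":0},{"tx":0,"ty":0,"tz":0,"rx":0,"ry":0,"rz":0},{"tx":0,"ty":0,"tz":0,"rx":0,"ry":0,"rz":0}]'

```text
time: 1.95
tool_pos: [515.0, -7.9, 266.4]
tcp_rot: [3.141, 0.001, 0.239]
contact_force: [-0.3, 0.0, -0.1]
grip_width: 91.8
finger_force: 0.0
```

```bash
python3 - <<'E'
from h import *
o=bot.get_obs();print(o["time"],o["tool_pos"],o["tcp_rot"],o["joint_positions"].round(2))
m=bot.camera_model("wrist")
cv2.imwrite("pics/w2.png",bot.capture("wrist")[:,:,::-1]); np.save("w2.npy",m,allow_pickle=True)
E
```

```text
1.95 [515.02938923  -7.87950341 266.39715177] [3.14138946e+00 7.99903101e-04 2.38740286e-01] [-0.16  0.3   1.48 -0.    1.37  1.17]
```

View pics/w2.png

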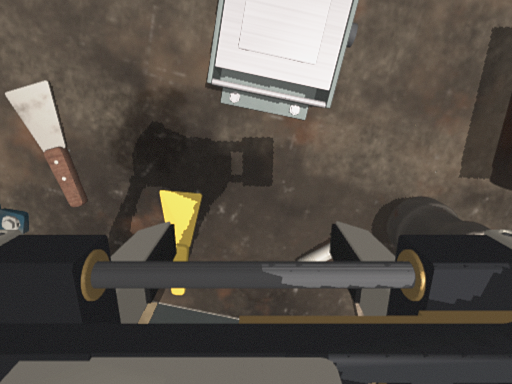

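The wrist view shows the housing's front: the cover edge at about rows 76–97, the bead from (212,83) to (330,104), and the scraper on the left at (45,130). One enlargement follows for the slot.

```bash
python3 - <<'E'
from h import *
a=cv2.imread("pics/w2.png")
cv2.imwrite("pics/crop2.png",cv2.resize(a[50:125,200:345],None,fx=5,fy=5,interpolation=cv2.INTER_CUBIC))
E
```

```text
(no output)
```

View pics/crop2.png

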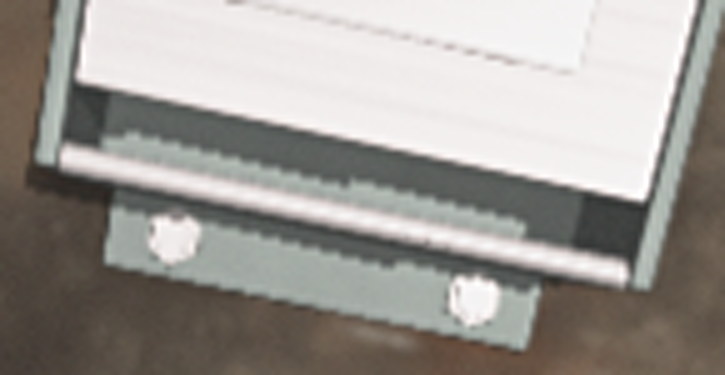

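The crop shows the cover's front edge from crop (78,84) to (648,201) and the bead's centre line from (62,157) to (628,272).

```bash
python3 - <<'E'
from h import *
m=np.load("w2.npy",allow_pickle=True).item()
f=lambda p:(200+(p[0]+.5)/5-.5,50+(p[1]+.5)/5-.5)
R={}
for n,p,z in [("lipL",(78,84),83),("lipR",(648,201),83),("rimL",(62,157),77),("rimR",(628,272),77)]:
    R[n]=onz(m,f(p),z);print(n,R[n].round(1))
for k in("lip","rim"):
    d=R[k+"L"]-R[k+"R"];print(k,(R[k+"L"]+R[k+"R"])/2,np.linalg.norm(d),np.arctan2(-d[0],d[1]))
a=cv2.imread("pics/w2.png");hsv=cv2.cvtColor(a,cv2.COLOR_BGR2HSV);sub=np.zeros(a.shape[:2],bool);sub[70:215,0:95]=1
bl=sub&(hsv[...,2]>140)&(hsv[...,1]<60)
ha=sub&((hsv[...,0]<12)|(hsv[...,0]>170))&(hsv[...,1]>90)&(hsv[...,2]>80)
for nm,k,z in(("blade",bl,9),("handle",ha,15)):
    cs,_=cv2.findContours(k.astype(np.uint8),0,1);c=max(cs,key=cv2.contourArea)
    P=np.array([onz(m,p,z)for p in c[:,0]]).astype(np.float32)
    print(nm,cv2.minAreaRect(P[:,:2]))
E
```

```text
lipL [616.4  58.7  83. ]
lipR [622.3 -68.5  83. ]
rimL [601.2  60.1  77. ]
rimR [607.2 -70.2  77. ]
lip [619.35473207  -4.87091356  83.        ] 127.37057404976682 0.04703660101202909
rim [604.17887029  -5.05141657  77.        ] 130.35483633991535 0.04635007787612728Traceback (most recent call last):
  File "<stdin>", line 15, in <module>
cv2.error: OpenCV(4.12.0) /io/opencv/modules/imgproc/src/convhull.cpp:143: error: (-215:Assertion failed) total >= 0 && (depth == CV_32F || depth == CV_32S) in function 'convexHull'
```

>>> carry_out --plan '[{"tx":-14,"ty":36,"tz":-20,"rx":0,"ry":0,"rz":0.04},{"tx":-14,"ty":36,"tz":-20,"rx":0,"ry":0,"rz":0.04},{"tx":-14,"ty":36,"tz":-20,"rx":0,"ry":0,"rz":0.04},{"tx":-14,"ty":36,"tz":-20,"rx":0,"ry":0,"rz":0.04},{"tx":-14,"ty":36,"tz":-20,"rx":0,"ry":0,"rz":0.04},{"tx":-14,"ty":35,"tz":-30,"rx":0,"ry":0,"rz":0.04},{"tx":-16,"ty":34,"tz":-30,"rx":0,"ry":0,"rz":0.038},{"tx":0,"ty":0,"tz":-30,"rx":0,"ry":0,"rz":0},{"tx":0,"ty":0,"tz":-16,"rx":0,"ry":0,"rz":0},{"tx":0,"ty":0,"tz":0,"rx":0,"ry":0,"rz":0},{"tx":0,"ty":0,"tz":0,"rx":0,"ry":0,"rz":0}]'

```text
time: 3.1
tool_pos: [415.7, 239.7, 61.0]
tcp_rot: [3.141, 0.0, 0.513]
contact_force: [0.2, -0.6, 0.5]
grip_width: 92.1
finger_force: 0.0
```

```bash
python3 - <<'E'
from h import *
o=bot.get_obs();print(o["time"],o["tool_pos"],o["tcp_rot"])
m=bot.camera_model("wrist")
a=bot.capture("wrist")[:,:,::-1].copy()
# expected scraper outline overlay
ax=np.array([.87,.494,0]);ay=np.array([-.494,.87,0]);O=np.array([458.4,266,0])
for x,y,z in [(88,31,9),(88,-31,9),(2,14,17),(2,-14,17),(-50,0,17)]:
    p=proj(m,(O+x*ax+y*ay+[0,0,z])[None])[0];cv2.drawMarker(a,tuple(int(round(v)) for v in p),(0,255,0),0,10)
cv2.imwrite("pics/w3.png",a)
E
```

```text
3.1 [415.71196839 239.71134576  61.00187833] [3.14141200e+00 2.94972484e-04 5.13092623e-01]
```

View pics/w3.png

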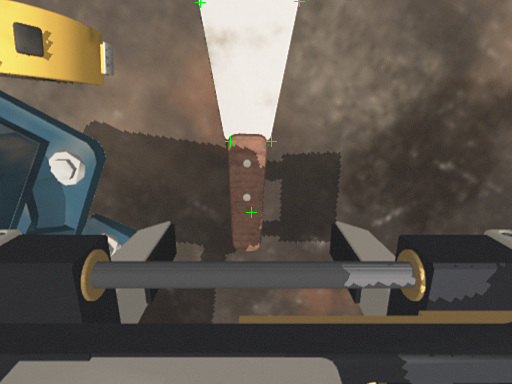

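The wrist view shows the scraper under the gripper with the predicted points (green) on its outline. The vise corner at (105,150) is close, so I measure how high it stands before going down.

```bash
python3 - <<'E'
from h import *
t=cv2.imread("pics/top0.png")[235:315,60:165];s=cv2.imread("pics/scene0.png")[255:355,145:245]
o=np.zeros((500,760,3),np.uint8)
o[:304,:399]=cv2.resize(t,None,fx=3.8,fy=3.8,interpolation=2)[:304,:399]
o[:360,400:]=cv2.resize(s,None,fx=3.6,fy=3.6,interpolation=2)
cv2.imwrite("pics/crop3.png",o)
E
```

```text
(no output)
```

View pics/crop3.png

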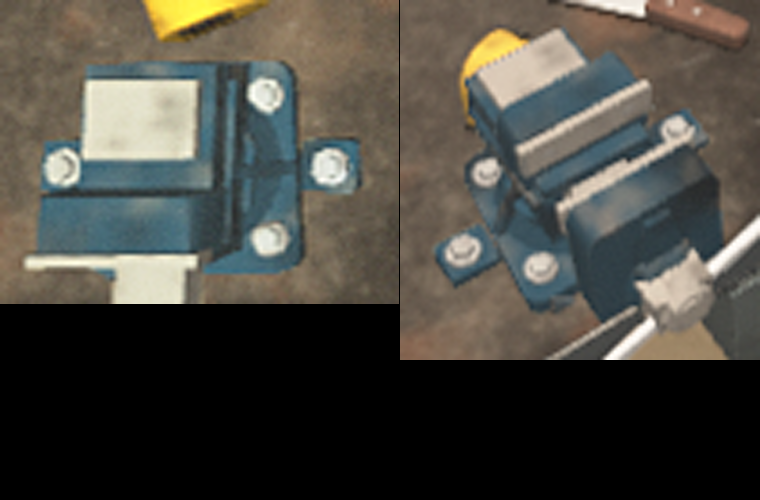

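The vise's right flange (crop x 245–360) is low. Its tall part ends near y = 352, about 10 mm clear of the gripper body's corner, so I descend straight.

>>> carry_out --plan '[{"tx":0,"ty":0,"tz":-20,"rx":0,"ry":0,"rz":0},{"tx":0,"ty":0,"tz":-20,"rx":0,"ry":0,"rz":0},{"tx":0,"ty":0,"tz":-10,"rx":0,"ry":0,"rz":0},{"tx":0,"ty":0,"tz":-8,"rx":0,"ry":0,"rz":0},{"tx":0,"ty":0,"tz":0,"rx":0,"ry":0,"rz":0}]'

```text
time: 3.65
tool_pos: [415.3, 240.4, 2.6]
tcp_rot: [3.142, 0.0, 0.514]
contact_force: [0.6, -0.1, 0.6]
grip_width: 92.1
finger_force: 0.0
```

>>> carry_out --plan '[{"tx":0,"ty":0,"tz":0,"rx":0,"ry":0,"rz":0},{"tx":0,"ty":0,"tz":0,"rx":0,"ry":0,"rz":0},{"tx":0,"ty":0,"tz":0,"rx":0,"ry":0,"rz":0},{"tx":0,"ty":0,"tz":0,"rx":0,"ry":0,"rz":0},{"tx":0,"ty":0,"tz":0,"rx":0,"ry":0,"rz":0},{"tx":0,"ty":0,"tz":0,"rx":0,"ry":0,"rz":0},{"tx":0,"ty":0,"tz":0,"rx":0,"ry":0,"rz":0},{"tx":0,"ty":0,"tz":0,"rx":0,"ry":0,"rz":0}]' --gripper 1

```text
time: 4.45
tool_pos: [415.2, 240.6, 2.7]
tcp_rot: [3.142, 0.0, 0.515]
contact_force: [0.3, 0.6, 0.0]
grip_width: 32.8
finger_force: 0.0
```

>>> carry_out --plan '[{"tx":0,"ty":0,"tz":0,"rx":0,"ry":0,"rz":0},{"tx":0,"ty":0,"tz":0,"rx":0,"ry":0,"rz":0},{"tx":0,"ty":0,"tz":0,"rx":0,"ry":0,"rz":0}]'

```text
time: 4.75
tool_pos: [415.2, 240.6, 2.7]
tcp_rot: [3.142, 0.0, 0.515]
contact_force: [-0.2, -0.1, 0.1]
grip_width: 23.7
finger_force: 29.8
```

>>> carry_out --plan '[{"tx":0,"ty":0,"tz":10,"rx":0,"ry":0,"rz":0},{"tx":0,"ty":0,"tz":20,"rx":0,"ry":0,"rz":0},{"tx":0,"ty":0,"tz":30,"rx":0,"ry":0,"rz":0},{"tx":0,"ty":0,"tz":40,"rx":0,"ry":0,"rz":0},{"tx":0,"ty":0,"tz":40,"rx":0,"ry":0,"rz":0},{"tx":0,"ty":0,"tz":40,"rx":0,"ry":0,"rz":0},{"tx":0,"ty":0,"tz":0,"rx":0,"ry":0,"rz":0},{"tx":0,"ty":0,"tz":0,"rx":0,"ry":0,"rz":0}]'

```text
time: 5.55
tool_pos: [415.3, 240.7, 183.8]
tcp_rot: [3.141, -0.002, 0.515]
contact_force: [-0.6, 0.2, -2.0]
grip_width: 23.8
finger_force: 29.8
```

```bash
cat > blade.py <<'E'
from h import *
from scipy.spatial.transform import Rotation as Ro
def tool():
    o=bot.get_obs();return o,Ro.from_euler("xyz",o["tcp_rot"]).as_matrix(),o["tool_pos"]
def look(name,sv=None):
    m=bot.camera_model(name);a=bot.capture(name)[:,:,::-1].copy()
    if sv:cv2.imwrite(sv,a)
    return m,a
E
python3 - <<'E'
from blade import *
o,R,p=tool();m,a=look("wrist","pics/w4.png")
print(p,o["tcp_rot"],o["grip_width"],o["finger_force"])
hsv=cv2.cvtColor(a,cv2.COLOR_BGR2HSV);k=((hsv[...,2]>150)&(hsv[...,1]<50)).astype(np.uint8);k[170:]=0
cs,_=cv2.findContours(k,0,1);c=max(cs,key=cv2.contourArea)
print(cv2.contourArea(c),cv2.approxPolyDP(c,4,True)[:,0].tolist())
# predicted blade corners, scraper as grasped: tool x=scraper x, TCP at scraper (-50,0,2.7)
for x,y,z in[(88,31,9),(88,-31,9),(2,14,9),(2,-14,9)]:
    X=p+R@np.array([x+50,-y,-(z-2.7)]);print(proj(m,X[None])[0].round(1))
E
```

```text
[415.27023751 240.70020385 183.8284889 ] [ 3.14115428e+00 -2.20548648e-03  5.14887792e-01] 23.779105677627562 29.771721256838646
13674.0 [[181, 0], [219, 150], [238, 143], [268, 143], [277, 151], [306, 0]]
[182.1 -41.1]
[323.5 -41.5]
[226.3 153.5]
[279.9 153.3]
```

Grasped at 23.7 mm opening, and the blade is aligned with the tool to within about 2–4 mm. Next I transit to the front of the housing and pitch the tip down by 33°.

>>> carry_out --plan '[{"tx":4.8,"ty":-25.4,"tz":0,"rx":0,"ry":0,"rz":-0.049},{"tx":4.8,"ty":-25.4,"tz":0,"rx":0,"ry":0,"rz":-0.049},{"tx":4.8,"ty":-25.4,"tz":0,"rx":0,"ry":0,"rz":-0.049},{"tx":4.8,"ty":-25.4,"tz":0,"rx":0,"ry":0,"rz":-0.049},{"tx":4.8,"ty":-25.4,"tz":0,"rx":0,"ry":0,"rz":-0.049},{"tx":4.8,"ty":-25.4,"tz":0,"rx":0,"ry":0,"rz":-0.049},{"tx":4.8,"ty":-25.4,"tz":0,"rx":0,"ry":0,"rz":-0.049},{"tx":4.8,"ty":-25.4,"tz":0,"rx":0,"ry":0,"rz":-0.049},{"tx":4.8,"ty":-25.4,"tz":0,"rx":0,"ry":0,"rz":-0.049},{"tx":4.8,"ty":-25.4,"tz":0,"rx":0,"ry":0,"rz":-0.049}]'

```text
time: 6.6
tool_pos: [462.2, -14.3, 181.1]
tcp_rot: [-3.141, 0.004, 0.023]
contact_force: [0.1, -0.2, -0.8]
grip_width: 23.6
finger_force: 29.8
```

>>> carry_out --plan '[{"tx":0,"ty":0,"tz":0,"rx":-0.003,"ry":0.096,"rz":0},{"tx":0,"ty":0,"tz":0,"rx":-0.003,"ry":0.096,"rz":0},{"tx":0,"ty":0,"tz":0,"rx":-0.003,"ry":0.096,"rz":0},{"tx":0,"ty":0,"tz":0,"rx":-0.003,"ry":0.096,"rz":0},{"tx":0,"ty":0,"tz":0,"rx":-0.003,"ry":0.096,"rz":0},{"tx":0,"ty":0,"tz":0,"rx":-0.003,"ry":0.096,"rz":0},{"tx":0,"ty":0,"tz":0,"rx":0,"ry":0,"rz":0},{"tx":0,"ty":0,"tz":0,"rx":0,"ry":0,"rz":0},{"tx":0,"ty":0,"tz":0,"rx":0,"ry":0,"rz":0}]'

```text
time: 7.5
tool_pos: [462.7, -13.3, 182.7]
tcp_rot: [3.138, 0.575, 0.024]
contact_force: [-0.9, -0.6, -0.7]
grip_width: 23.5
finger_force: 29.8
```

```bash
python3 - <<'E'
from blade import *
o,R,p=tool();print(o["time"],p,o["tcp_rot"],R[:,0],o["joint_positions"].round(2))
o_=np.zeros((550,780,3),np.uint8)
for i,(n,w) in enumerate((("scene",(190,110,130,110)),("top",(210,120,110,110)))):
    m,a=look(n,f"pics/{n}5.png")
    for y in(31,-31):
        X=p+R@np.array([138,-y,-5.3]);q=proj(m,X[None])[0];print(n,X.round(1),q.round(1))
    x0,y0,ww,hh=w;c=cv2.resize(a[y0:y0+hh,x0:x0+ww],(390,int(hh*390/ww)),interpolation=2);o_[:c.shape[0],390*i:390*i+390]=c[:550]
cv2.imwrite("pics/crop5.png",o_)
E
```

```text
7.5 [462.69049329 -13.32811912 182.66226995] [3.13750348 0.57543869 0.02364254] [ 0.83871918  0.01983314 -0.54420288] [-0.13  0.62  1.33 -0.09  1.76  1.42]
scene [580.5  20.5 111.9] [258.5 177.4]
scene [582.1 -41.5 112.1] [273.3 170.3]
top [580.5  20.5 111.9] [265.6 177.1]
top [582.1 -41.5 112.1] [291.3 176.4]
```

View pics/crop5.png

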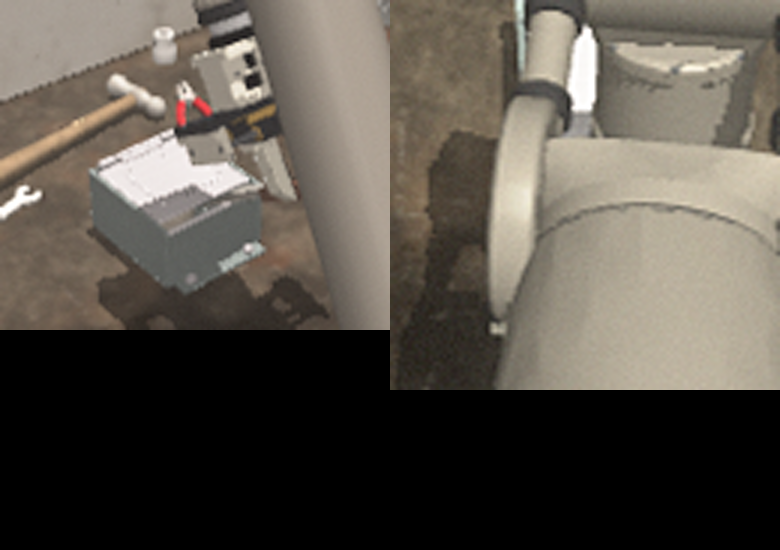

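The scene crop shows the gripper with the blade just before the housing's front, near the predicted corners at (258,177) and (273,170); the top view is blocked by the arm. I drop onto the insertion line and slide in, watching the force.

>>> carry_out --plan '[{"tx":0.5,"ty":0,"tz":-7,"rx":0,"ry":0,"rz":0},{"tx":0,"ty":0,"tz":-7,"rx":0,"ry":0,"rz":0},{"tx":4.2,"ty":0.2,"tz":-2.7,"rx":0,"ry":0,"rz":0},{"tx":4.2,"ty":0.2,"tz":-2.7,"rx":0,"ry":0,"rz":0},{"tx":4.2,"ty":0.2,"tz":-2.7,"rx":0,"ry":0,"rz":0},{"tx":4.2,"ty":0.2,"tz":-2.7,"rx":0,"ry":0,"rz":0},{"tx":4.2,"ty":0.2,"tz":-2.7,"rx":0,"ry":0,"rz":0},{"tx":4.2,"ty":0.2,"tz":-2.7,"rx":0,"ry":0,"rz":0},{"tx":0,"ty":0,"tz":0,"rx":0,"ry":0,"rz":0}]'

```text
time: 8.5
tool_pos: [489.2, -12.1, 152.0]
tcp_rot: [3.137, 0.577, 0.024]
contact_force: [0.2, -0.4, -0.3]
grip_width: 23.9
finger_force: 29.8
```

>>> carry_out --plan '[{"tx":4.2,"ty":0.2,"tz":-2.7,"rx":0,"ry":0,"rz":0},{"tx":4.2,"ty":0.2,"tz":-2.7,"rx":0,"ry":0,"rz":0},{"tx":0,"ty":0,"tz":0,"rx":0,"ry":0,"rz":0}]'

```text
time: 8.8
tool_pos: [497.6, -11.8, 146.7]
tcp_rot: [3.137, 0.576, 0.024]
contact_force: [0.6, -1.0, -0.6]
grip_width: 23.6
finger_force: 29.8
```

>>> carry_out --plan '[{"tx":4.2,"ty":0.2,"tz":-2.7,"rx":0,"ry":0,"rz":0},{"tx":4.2,"ty":0.2,"tz":-2.7,"rx":0,"ry":0,"rz":0},{"tx":4.2,"ty":0.2,"tz":-2.7,"rx":0,"ry":0,"rz":0},{"tx":0,"ty":0,"tz":0,"rx":0,"ry":0,"rz":0}]'

```text
time: 9.2
tool_pos: [510.2, -11.1, 138.4]
tcp_rot: [3.137, 0.577, 0.024]
contact_force: [-0.0, 0.6, -1.0]
grip_width: 23.7
finger_force: 29.8
```

>>> carry_out --plan '[{"tx":4.2,"ty":0.2,"tz":-2.7,"rx":0,"ry":0,"rz":0},{"tx":4.2,"ty":0.2,"tz":-2.7,"rx":0,"ry":0,"rz":0},{"tx":4.2,"ty":0.2,"tz":-2.7,"rx":0,"ry":0,"rz":0},{"tx":4.2,"ty":0.2,"tz":-2.7,"rx":0,"ry":0,"rz":0},{"tx":4.2,"ty":0.2,"tz":-2.7,"rx":0,"ry":0,"rz":0},{"tx":0,"ty":0,"tz":0,"rx":0,"ry":0,"rz":0}]'

```text
time: 9.8
tool_pos: [531.2, -10.1, 124.9]
tcp_rot: [3.137, 0.577, 0.024]
contact_force: [-0.1, 0.8, -1.0]
grip_width: 23.6
finger_force: 29.8
```

```bash
python3 - <<'E'
from blade import *
o,R,p=tool();print(o["time"],p,o["tcp_rot"],R[:,0],"tip",p+R@[138,0,-5.3],o["contact_force"],o["moment"])
for n in("scene","wrist"): m,a=look(n,f"pics/{n}6.png")
a=cv2.imread("pics/scene0.png");b=cv2.imread("pics/scene6.png")
B=cv2.resize(b[110:200,205:305],(780,702),interpolation=2)[:590]
cv2.imwrite("pics/crop6.png",B)
E
```

```text
9.8 [531.18152028 -10.12063577 124.91922582] [3.13743065 0.57675372 0.02365204] [ 0.83800283  0.01982417 -0.54530566] tip [649.71467518  -7.29449737  54.1096634 ] [-0.13600515  0.84804675 -0.98872721] [ 0.02727857 -0.35768184  0.00503417]
```

The blade went in freely, with its tip at about (650, -7, 54), well under the cover edge. Now I work out the pivot about the bead.

```bash
python3 - <<'E'
import numpy as np
r=np.array([-73,47.9])-2.4*np.array([.545,.839])
prev=np.array([-73,47.9])
for i in range(15):
    a=.08*i;c,s=np.cos(a),np.sin(a)
    q=np.array([r[0]*c-r[1]*s,r[0]*s+r[1]*c]);print(i,(q-prev).round(1),(q+[604.2,77]).round(1));prev=q
E
```

```text
0 [-1.3 -2. ] [529.9 122.9]
1 [-3.4 -6.1] [526.5 116.8]
2 [-2.9 -6.3] [523.5 110.5]
3 [-2.4 -6.6] [521.1 103.9]
4 [-1.9 -6.7] [519.2  97.2]
5 [-1.3 -6.9] [517.9  90.3]
6 [-0.8 -6.9] [517.1  83.4]
7 [-0.2 -7. ] [516.9  76.4]
8 [ 0.3 -7. ] [517.2  69.4]
9 [ 0.9 -6.9] [518.1  62.5]
10 [ 1.4 -6.8] [519.5  55.7]
11 [ 2.  -6.7] [521.5  49. ]
12 [ 2.5 -6.5] [524.   42.4]
13 [ 3.  -6.3] [527.   36.1]
14 [ 3.5 -6. ] [530.5  30.1]
```

>>> carry_out --plan '[{"tx":-1.3,"ty":0,"tz":-2,"rx":0,"ry":0,"rz":0},{"tx":-3.4,"ty":-0.1,"tz":-6.1,"rx":0.004,"ry":-0.08,"rz":0},{"tx":-2.9,"ty":-0.1,"tz":-6.3,"rx":0.004,"ry":-0.08,"rz":0},{"tx":-2.4,"ty":-0.1,"tz":-6.6,"rx":0.004,"ry":-0.08,"rz":0},{"tx":-1.9,"ty":-0.1,"tz":-6.7,"rx":0.004,"ry":-0.08,"rz":0},{"tx":0,"ty":0,"tz":0,"rx":0,"ry":0,"rz":0}]'

```text
time: 10.5
tool_pos: [517.0, -10.5, 98.4]
tcp_rot: [-3.137, 0.257, 0.027]
contact_force: [0.8, 1.0, -0.0]
grip_width: 23.6
finger_force: 29.8
```

>>> carry_out --plan '[{"tx":-1.3,"ty":0,"tz":-6.9,"rx":0.004,"ry":-0.08,"rz":0},{"tx":-0.8,"ty":0,"tz":-6.9,"rx":0.004,"ry":-0.08,"rz":0},{"tx":-0.2,"ty":0,"tz":-7,"rx":0.004,"ry":-0.08,"rz":0},{"tx":0,"ty":0,"tz":0,"rx":0,"ry":0,"rz":0}]'

```text
time: 10.9
tool_pos: [515.7, -10.6, 77.1]
tcp_rot: [-3.132, 0.017, 0.028]
contact_force: [-1.9, 0.1, 0.9]
grip_width: 23.7
finger_force: 29.8
```

>>> carry_out --plan '[{"tx":0.3,"ty":0,"tz":-7.5,"rx":0.004,"ry":-0.08,"rz":0},{"tx":0.9,"ty":0,"tz":-7.5,"rx":0.004,"ry":-0.08,"rz":0},{"tx":1.4,"ty":0,"tz":-7.5,"rx":0.004,"ry":-0.08,"rz":0},{"tx":0,"ty":0,"tz":0,"rx":0,"ry":0,"rz":0}]'

```text
time: 11.3
tool_pos: [518.0, -10.3, 53.8]
tcp_rot: [-3.125, -0.22, 0.027]
contact_force: [-0.7, 0.2, 1.1]
grip_width: 23.8
finger_force: 29.8
```

```bash
python3 - <<'E'
from blade import *
o,R,p=tool();print(o["time"],p,o["tcp_rot"],"tip",p+R@[138,0,-5.3],o["contact_force"],o["moment"])
m,a=look("wrist","pics/w7.png")
# where would the lip corners be for cover angles
H=np.array([676.4+.0,-1.7,0]);ey=np.array([-.046,.999,0]);ex=np.array([.999,.046,0])
rim=np.array([604.2,-5,77]);hinge=rim+140.5*ex+[0,0,4]
g=cv2.cvtColor(a,cv2.COLOR_BGR2GRAY)
for d in(0,5,10,15):
    t=np.radians(d);L=hinge-125*np.cos(t)*ex+np.array([0,0,125*np.sin(t)])
    print(d,[proj(m,(L+s*ey)[None])[0].round(0).tolist() for s in(60,-60)])
E
```

```text
11.3 [518.04438213 -10.25575601  53.78725783] [-3.12487721 -0.22014503  0.02689939] tip [651.5107378   -6.75334634  89.09384404] [-0.66971209  0.19343483  1.05647703] [ 0.00207369  0.17975125 -0.02674683]
0 [[121.0, 45.0], [373.0, 39.0]]
5 [[110.0, 34.0], [383.0, 26.0]]
10 [[96.0, 18.0], [394.0, 10.0]]
15 [[80.0, -4.0], [408.0, -13.0]]
```

```bash
python3 - <<'E'
from blade import *
a=cv2.imread("pics/w7.png");g=cv2.cvtColor(a,cv2.COLOR_BGR2GRAY)
for c in(140,365):print(c,g[0:90:3,c].tolist())
for r in(8,20,30,40):print(r,g[r,84:160:4].tolist(),g[r,340:420:4].tolist())
E
```

```text
140 [243, 243, 241, 235, 133, 102, 76, 77, 76, 77, 78, 77, 78, 77, 78, 78, 77, 77, 76, 79, 78, 77, 79, 76, 90, 240, 244, 235, 187, 70]
365 [240, 239, 181, 120, 77, 76, 76, 75, 77, 74, 79, 76, 75, 77, 76, 76, 78, 76, 75, 77, 77, 77, 77, 147, 242, 247, 229, 153, 71, 73]
8 [246, 241, 241, 241, 241, 241, 241, 241, 241, 241, 241, 242, 241, 241, 240, 240, 240, 240, 239] [134, 132, 132, 130, 129, 129, 127, 126, 126, 125, 124, 123, 120, 118, 121, 118, 115, 124, 116, 112]
20 [117, 121, 119, 120, 202, 114, 90, 76, 77, 78, 78, 79, 76, 77, 76, 78, 79, 76, 77] [84, 76, 78, 76, 76, 77, 76, 77, 77, 75, 76, 74, 205, 206, 152, 113, 116, 115, 119, 122]
30 [116, 122, 126, 122, 200, 117, 101, 80, 76, 77, 77, 79, 78, 76, 78, 77, 79, 79, 77] [81, 75, 76, 75, 77, 75, 76, 77, 75, 75, 77, 76, 209, 205, 140, 107, 111, 119, 124, 118]
40 [128, 129, 127, 129, 197, 194, 144, 76, 79, 78, 78, 76, 78, 78, 75, 77, 77, 78, 75] [82, 80, 78, 77, 77, 76, 78, 76, 78, 77, 78, 71, 212, 205, 130, 120, 120, 119, 114, 120]
```

The wrist pixels put the cover's edge at about 10–11° already (edge row 13 at column 140). I keep bearing down.

>>> carry_out --plan '[{"tx":2,"ty":0,"tz":-6.9,"rx":0.004,"ry":-0.08,"rz":0},{"tx":2.5,"ty":0,"tz":-6.7,"rx":0.004,"ry":-0.08,"rz":0},{"tx":3,"ty":0,"tz":-6.5,"rx":0.004,"ry":-0.08,"rz":0},{"tx":3.5,"ty":0,"tz":-5.5,"rx":0.004,"ry":-0.08,"rz":0},{"tx":0,"ty":0,"tz":0,"rx":0,"ry":0,"rz":0}]'

```text
time: 11.85
tool_pos: [536.8, -20.3, 58.6]
tcp_rot: [-3.07, -0.456, 0.027]
contact_force: [-0.3, 2.0, -0.7]
grip_width: 23.8
finger_force: 30.2
```

```bash
python3 - <<'E'
from blade import *
o,R,p=tool();print(o["time"],p,o["tcp_rot"],"tip",p+R@[138,0,-5.3],o["contact_force"],o["moment"])
m,a=look("wrist","pics/w8.png");look("scene","pics/scene8.png")
g=cv2.cvtColor(a,cv2.COLOR_BGR2GRAY)
rim=np.array([604.2,-5,77]);ey=np.array([-.046,.999,0])
print(proj(m,np.array([rim+60*ey,rim-60*ey])))
for c in(120,140,365):print(c,g[0:110:4,c].tolist())
k=((g>200)).astype(np.uint8);k[:,:190]=0;k[:,320:]=0;k[200:]=0
print([ (r,np.flatnonzero(k[r])[[0,-1]].tolist()) for r in range(60,170,15) if k[r].any()])
E
```

```text
11.85 [536.8468853  -20.25802068  58.57376306] [-3.07022059 -0.45567858  0.02690123] tip [658.40545503 -17.36524371 124.05075114] [-0.27389804  2.0259618  -0.74709502] [0.0079752  0.54607396 0.47144191]
[[129.61874328 119.79354545]
 [337.83244457 116.30854036]]
120 [231, 234, 236, 233, 233, 234, 235, 237, 234, 198, 144, 110, 112, 112, 110, 109, 106, 102, 94, 84, 78, 76, 90, 86, 87, 89, 76, 79]
140 [230, 215, 237, 235, 234, 234, 235, 237, 235, 175, 133, 77, 77, 76, 74, 77, 76, 76, 75, 76, 75, 74, 75, 75, 77, 75, 75, 84]
365 [102, 100, 95, 124, 195, 238, 234, 227, 123, 108, 107, 101, 101, 106, 106, 104, 108, 111, 108, 104, 109, 113, 118, 117, 121, 113, 112, 106]
[(75, [203, 211]), (90, [206, 285]), (105, [209, 283]), (120, [190, 315]), (135, [216, 279]), (150, [221, 223]), (165, [190, 317])]
```

```bash
python3 - <<'E'
from blade import *
o,R,p=tool();print(o["joint_positions"].round(3),o["dq"].round(3),R.round(3))
m=bot.camera_model("wrist")
ey=np.array([-.046,.999,0]);ex=np.array([.999,.046,0]);rim=np.array([604.2,-5,77]);hinge=rim+140.5*ex+[0,0,4]
for d in(10,15,20,25,30,35):
    t=np.radians(d);L=hinge-125*np.cos(t)*ex+np.array([0,0,125*np.sin(t)])
    print(d,[proj(m,(L+s*ey)[None])[0].round(0).tolist() for s in(60,-60)])
s=cv2.imread("pics/scene8.png");cv2.imwrite("pics/crop8.png",cv2.resize(s[90:210,190:350],(780,585),interpolation=2))
E
```

```text
[-0.307  0.437  2.095  0.828  0.287  0.458] [ 0.012 -0.003  0.008 -0.004 -0.021 -0.002] [[ 0.898  0.057  0.436]
 [ 0.024 -0.996  0.081]
 [ 0.439 -0.062 -0.896]]
10 [[108.0, 67.0], [348.0, 60.0]]
15 [[96.0, 50.0], [354.0, 41.0]]
20 [[83.0, 28.0], [361.0, 18.0]]
25 [[68.0, 2.0], [368.0, -11.0]]
30 [[52.0, -30.0], [376.0, -47.0]]
35 [[35.0, -68.0], [385.0, -89.0]]
```

View pics/crop8.png

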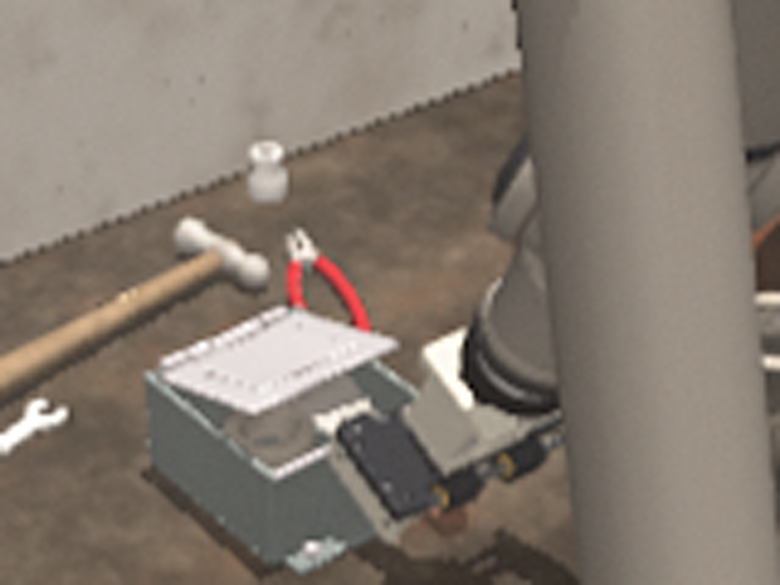

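The arm's wrist has met its lower joint limit (q4 = 0.287). The scene crop shows the cover standing ajar, with its front corners at (250,410) and (395,345), and the blade at (345,410). Now I check where the blade really is.

```bash
python3 - <<'E'
from blade import *
o,R,p=tool();m=bot.camera_model("scene");w=bot.camera_model("wrist")
f=lambda X:((proj(m,np.array(X)[None])[0]-[190,90])*4.875).round(0)
for x,y in((138,31),(138,-31),(52,14),(52,-14)):
    X=p+R@np.array([x,-y,-5.3]);print(x,y,X.round(0),f(X),proj(w,X[None])[0].round(0))
ey=np.array([-.046,.999,0]);ex=np.array([.999,.046,0]);rim=np.array([604.2,-5,77]);hinge=rim+140.5*ex+[0,0,4]
print("rim",f(rim+64*ey),f(rim-64*ey))
for d in(14,17,20,24):
    t=np.radians(d);L=hinge-125*np.cos(t)*ex+np.array([0,0,125*np.sin(t)]);print(d,f(L+64*ey),f(L-64*ey))
a=cv2.imread("pics/w8.png")
for r in range(60,150,6):print(r,a[r,196:300:6,1].tolist())
E
```

```text
138 31 [657.  13. 126.] [277. 352.] [183. -40.]
138 -31 [660. -48. 122.] [347. 323.] [323. -41.]
52 14 [580.  -6.  87.] [365. 441.] [227. 153.]
52 -14 [582. -33.  85.] [397. 427.] [280. 153.]
rim [270. 472.] [415. 400.]
14 [252. 419.] [398. 349.]
17 [250. 410.] [397. 340.]
20 [248. 401.] [395. 331.]
24 [244. 389.] [392. 320.]
60 [114, 126, 135, 139, 138, 141, 141, 140, 141, 142, 141, 142, 142, 138, 143, 140, 111, 111]
66 [115, 135, 138, 135, 142, 142, 142, 143, 140, 143, 141, 140, 144, 143, 143, 144, 110, 109]
72 [114, 128, 137, 141, 140, 141, 141, 142, 144, 143, 141, 142, 143, 140, 141, 143, 111, 111]
78 [111, 115, 221, 227, 226, 226, 227, 231, 231, 233, 233, 234, 189, 192, 191, 143, 113, 111]
84 [113, 110, 220, 225, 225, 227, 227, 227, 228, 228, 229, 230, 227, 226, 227, 239, 112, 110]
90 [115, 115, 225, 225, 225, 224, 227, 226, 229, 229, 228, 226, 224, 222, 226, 165, 111, 113]
96 [112, 115, 230, 226, 226, 226, 226, 227, 227, 228, 225, 226, 222, 219, 221, 118, 113, 115]
102 [113, 114, 155, 224, 226, 226, 225, 226, 226, 227, 225, 225, 216, 209, 217, 108, 112, 110]
108 [110, 111, 106, 224, 225, 225, 225, 226, 226, 225, 224, 225, 221, 222, 221, 109, 112, 108]
114 [234, 229, 229, 224, 226, 226, 225, 225, 225, 226, 227, 226, 227, 227, 221, 237, 237, 237]
120 [224, 223, 224, 229, 224, 224, 225, 225, 226, 227, 228, 226, 227, 227, 226, 206, 203, 205]
126 [74, 75, 75, 211, 225, 224, 224, 227, 227, 226, 226, 228, 227, 226, 240, 75, 77, 77]
132 [77, 77, 77, 72, 225, 224, 226, 225, 226, 227, 227, 226, 227, 227, 177, 74, 76, 76]
138 [76, 77, 74, 73, 225, 224, 225, 225, 225, 225, 225, 226, 226, 225, 107, 74, 77, 79]
144 [76, 76, 76, 77, 227, 225, 146, 98, 98, 101, 107, 109, 99, 223, 72, 77, 76, 77]
```

The cover stands at about 17° with the fingers off it. The blade has slipped about 9° in the grip, because the arm lifted at its joint limit. Bearing down again on the rim from a reachable tilt will turn it back, so I compute the correction.

```bash
cat >> blade.py <<'E'
def go(pos,rpy):
    o,R,p=tool();v=(Ro.from_euler("xyz",rpy)*Ro.from_matrix(R).inv()).as_rotvec()
    print("d",(np.array(pos)-p).round(1),"rv",v.round(3),np.linalg.norm(v).round(2),"t",o["time"])
E
python3 - <<'E'
from blade import *
go([518,-11,54],[np.pi,-.22,.027])
E
```

```text
d [-18.8   9.3  -4.6] rv [-0.072  0.233 -0.023] 0.24 t 11.95
```

>>> carry_out --plan '[{"tx":-4.5,"ty":2.3,"tz":-1.2,"rx":-0.018,"ry":0.058,"rz":-0.006},{"tx":-4.5,"ty":2.3,"tz":-1.2,"rx":-0.018,"ry":0.058,"rz":-0.006},{"tx":-4.5,"ty":2.3,"tz":-1.2,"rx":-0.018,"ry":0.058,"rz":-0.006},{"tx":-4.5,"ty":2.3,"tz":-1.2,"rx":-0.018,"ry":0.058,"rz":-0.006},{"tx":0,"ty":0,"tz":0,"rx":0,"ry":0,"rz":0}]'

```text
time: 12.45
tool_pos: [522.2, -11.1, 55.2]
tcp_rot: [-3.135, -0.249, 0.029]
contact_force: [0.2, -0.8, 1.7]
grip_width: 23.6
finger_force: 30.0
```

>>> carry_out --plan '[{"tx":0.5,"ty":0,"tz":-3,"rx":0,"ry":0,"rz":0},{"tx":0.5,"ty":0,"tz":-3,"rx":0,"ry":0,"rz":0},{"tx":0.5,"ty":0,"tz":-3,"rx":0,"ry":0,"rz":0},{"tx":0,"ty":0,"tz":0,"rx":0,"ry":0,"rz":0}]'

```text
time: 12.85
tool_pos: [520.8, -11.5, 44.4]
tcp_rot: [-3.132, -0.246, 0.027]
contact_force: [0.2, -0.3, 2.0]
grip_width: 23.7
finger_force: 30.0
```

```bash
cat >> blade.py <<'E'
ey=np.array([-.046,.999,0]);ex=np.array([.999,.046,0]);rim=np.array([604.2,-5,77]);hinge=rim+140.5*ex+[0,0,4]
def lip(d,s,h=0):
    t=np.radians(d);return hinge-125*np.cos(t)*ex+np.array([0,0,125*np.sin(t)])+s*ey+h*(np.sin(t)*ex+[0,0,np.cos(t)])
def report(sv):
    o,R,p=tool();print(o["time"],p.round(1),o["tcp_rot"].round(3),"q",o["joint_positions"].round(2),"F",o["contact_force"].round(1))
    w,a=look("wrist",sv);g=a[...,1].astype(int)
    # grip slip: blade edges below row 75..; tip row if visible
    for r in (60,90,120,140):
        print(r,g[r,190:320:5].tolist())
    return w,a
E
python3 - <<'E'
from blade import *
w,a=report("pics/w9.png");g=a[...,1]
for d in(10,15,20,25):print(d,proj(w,np.array([lip(d,50,2),lip(d,-50,2)])).round(0).tolist())
for c in(130,140,360):print(c,g[0:80:3,c].tolist())
E
```

```text
12.85 [520.8 -11.5  44.4] [-3.132 -0.246  0.027] q [-0.21  0.47  1.97  0.15  0.46  1.21] F [ 0.2 -0.3  2. ]
60 [127, 127, 225, 227, 230, 231, 232, 232, 233, 234, 238, 237, 237, 237, 236, 238, 238, 237, 237, 236, 237, 236, 237, 242, 122, 218]
90 [77, 76, 76, 99, 230, 231, 230, 231, 231, 232, 231, 231, 233, 236, 236, 235, 235, 230, 228, 226, 232, 230, 76, 79, 77, 77]
120 [168, 130, 119, 122, 120, 232, 228, 229, 230, 230, 231, 230, 232, 233, 233, 232, 234, 234, 234, 232, 232, 170, 248, 252, 250, 228]
140 [154, 211, 213, 213, 167, 120, 230, 230, 230, 229, 229, 231, 229, 231, 230, 231, 232, 232, 231, 233, 225, 225, 227, 227, 226, 226]
10 [[107.0, 7.0], [375.0, 0.0]]
15 [[91.0, -18.0], [388.0, -26.0]]
20 [[71.0, -53.0], [403.0, -62.0]]
25 [[47.0, -99.0], [422.0, -110.0]]
130 [81, 83, 83, 80, 83, 82, 83, 82, 82, 81, 83, 80, 81, 84, 82, 82, 81, 83, 81, 83, 82, 83, 91, 97, 122, 244, 245]
140 [82, 80, 82, 83, 83, 83, 84, 81, 83, 84, 85, 85, 84, 85, 85, 83, 83, 82, 81, 82, 81, 81, 80, 81, 136, 244, 245]
360 [83, 79, 80, 83, 82, 84, 84, 82, 82, 79, 82, 81, 82, 81, 81, 82, 85, 84, 83, 83, 83, 84, 81, 198, 245, 248, 230]
```

The blade has turned back upward in the grip (107 px wide at row 60, against 90 px). I press further down.

>>> carry_out --plan '[{"tx":0.8,"ty":0,"tz":-3,"rx":0,"ry":0,"rz":0},{"tx":0.8,"ty":0,"tz":-3,"rx":0,"ry":0,"rz":0},{"tx":0.8,"ty":0,"tz":-3,"rx":0,"ry":0,"rz":0},{"tx":0.8,"ty":0,"tz":-2,"rx":0,"ry":0,"rz":0},{"tx":0,"ty":0,"tz":0,"rx":0,"ry":0,"rz":0}]'

```text
time: 13.4
tool_pos: [524.4, -11.2, 33.7]
tcp_rot: [-3.133, -0.246, 0.028]
contact_force: [0.4, -1.1, 1.1]
grip_width: 23.6
finger_force: 30.0
```

```bash
python3 - <<'E'
from blade import *
w,a=report("pics/w10.png");m,s=look("scene","pics/scene10.png")
# cover near-left corner & white edge in the scene: predicted positions per angle
g=s.min(2)
for d in(10,15,20,25,30):
    L=[proj(m,lip(d,k,2)[None])[0] for k in(64,0,-64)];print(d,np.round(L,1).tolist())
# bright profile along the line through mid-lip, along image vertical
for x in (246,252,258):print(x,g[140:186:2,x].tolist())
E
```

```text
13.4 [524.4 -11.2  33.7] [-3.133 -0.246  0.028] q [-0.21  0.5   1.97  0.15  0.44  1.2 ] F [ 0.4 -1.1  1.1]
60 [127, 221, 219, 222, 223, 226, 229, 227, 228, 234, 236, 236, 236, 235, 235, 233, 234, 234, 234, 232, 233, 233, 232, 232, 240, 119]
90 [78, 77, 68, 224, 224, 225, 224, 226, 225, 227, 226, 225, 231, 233, 234, 232, 231, 230, 226, 225, 228, 229, 226, 73, 77, 79]
120 [121, 122, 125, 122, 230, 222, 222, 224, 225, 224, 225, 224, 225, 226, 225, 229, 229, 228, 229, 228, 224, 230, 121, 128, 180, 127]
140 [200, 214, 211, 216, 123, 230, 223, 223, 224, 223, 224, 225, 223, 225, 225, 225, 225, 226, 226, 226, 230, 222, 223, 183, 251, 223]
10 [[242.0, 177.7], [257.2, 170.3], [271.9, 163.3]]
15 [[241.4, 174.8], [256.7, 167.4], [271.5, 160.4]]
20 [[240.6, 171.8], [256.0, 164.5], [270.8, 157.5]]
25 [[239.7, 168.7], [255.2, 161.4], [270.0, 154.5]]
30 [[238.7, 165.6], [254.2, 158.4], [269.1, 151.4]]
246 [85, 93, 92, 92, 91, 99, 89, 221, 199, 224, 222, 224, 223, 220, 212, 227, 222, 116, 117, 117, 98, 121, 110]
252 [209, 222, 116, 80, 83, 83, 73, 203, 224, 225, 225, 225, 226, 206, 225, 142, 123, 115, 133, 110, 114, 106, 168]
258 [82, 86, 78, 69, 53, 76, 93, 91, 195, 221, 221, 241, 224, 186, 121, 124, 110, 222, 219, 220, 223, 74, 79]
```

The cover is at 17–18° and the geometry puts the blade about 28° up in contact with the rim. Now I plan the swing, with the tip following the underside around the hinge.

```bash
cat > sw.py <<'E'
from blade import *
def tcp(th,r,b,slip):
    t,B,T=np.radians([th,b,b-slip])
    tip=np.array([744.6,81])+r*np.array([-np.cos(t),np.sin(t)])-3*np.array([np.sin(t),np.cos(t)])
    g=tip-138*np.array([np.cos(B),np.sin(B)])-13.5*np.array([np.sin(B),-np.cos(B)])
    return g+18.8*np.array([np.sin(T),-np.cos(T)])
E
python3 - <<'E'
from sw import *
o,R,p=tool();prev=p[[0,2]];pb=28
W=[(14,108,28)]+[(t,108-(t-14)*.17,28 if t<45 else 28-(t-45)*.3) for t in range(18,107,4)]
for t,r,b in W:
    q=tcp(t,r,b,14);print(t,round(b,1),(q-prev).round(1),q.round(0),"ry",round(-np.radians(b-pb),3));prev=q;pb=b
E
```

```text
14 28 [-8.9 -0.8] [515.  33.] ry -0.0
18 28 [2.5 7.1] [518.  40.] ry -0.0
22 28 [3.  6.9] [521.  47.] ry -0.0
26 28 [3.4 6.6] [524.  54.] ry -0.0
30 28 [3.9 6.3] [528.  60.] ry -0.0
34 28 [4.3 6. ] [533.  66.] ry -0.0
38 28 [4.7 5.6] [537.  72.] ry -0.0
42 28 [5.  5.2] [542.  77.] ry -0.0
46 27.7 [5.  5.5] [547.  82.] ry 0.005
50 26.5 [4.2 7. ] [551.  89.] ry 0.021
54 25.3 [4.5 6.6] [556.  96.] ry 0.021
58 24.1 [4.8 6.2] [561. 102.] ry 0.021
62 22.9 [5.  5.8] [566. 108.] ry 0.021
66 21.7 [5.2 5.3] [571. 113.] ry 0.021
70 20.5 [5.4 4.9] [576. 118.] ry 0.021
74 19.3 [5.6 4.4] [582. 123.] ry 0.021
78 18.1 [5.7 4. ] [587. 127.] ry 0.021
82 16.9 [5.7 3.5] [593. 130.] ry 0.021
86 15.7 [5.8 3.1] [599. 133.] ry 0.021
90 14.5 [5.8 2.6] [605. 136.] ry 0.021
94 13.3 [5.8 2.2] [611. 138.] ry 0.021
98 12.1 [5.7 1.7] [616. 140.] ry 0.021
102 10.9 [5.6 1.3] [622. 141.] ry 0.021
106 9.7 [5.5 0.9] [627. 142.] ry 0.021
```

>>> carry_out --plan '[{"tx":-8.9,"ty":-0.4,"tz":-0.5,"rx":0,"ry":0,"rz":0},{"tx":2.5,"ty":0.1,"tz":7.1,"rx":0,"ry":0,"rz":0},{"tx":3,"ty":0.1,"tz":6.9,"rx":0,"ry":0,"rz":0},{"tx":3.4,"ty":0.1,"tz":6.6,"rx":0,"ry":0,"rz":0},{"tx":3.9,"ty":0.2,"tz":6.3,"rx":0,"ry":0,"rz":0},{"tx":4.3,"ty":0.2,"tz":6,"rx":0,"ry":0,"rz":0},{"tx":0,"ty":0,"tz":0,"rx":0,"ry":0,"rz":0}]'

```text
time: 14.2
tool_pos: [534.2, -11.1, 67.7]
tcp_rot: [-3.133, -0.25, 0.028]
contact_force: [-0.1, -0.1, -1.0]
grip_width: 23.9
finger_force: 30.0
```

```bash
cat >> blade.py <<'E'
def cov(s,m,cols=(246,250,254,258)):
    g=s.min(2)
    for x in cols:print(x,g[110:180:2,x].tolist())
E
python3 - <<'E'
from blade import *
w,a=report("pics/w11.png");m,s=look("scene","pics/scene11.png")
for d in(15,20,25,30,35,40):
    L=[proj(m,lip(d,k,2)[None])[0] for k in(64,0,-64)];print(d,np.round(L,1).tolist())
cov(s,m)
E
```

```text
14.2 [534.2 -11.1  67.7] [-3.133 -0.25   0.028] q [-0.2   0.44  1.92  0.13  0.54  1.24] F [-0.1 -0.1 -1. ]
60 [112, 111, 111, 127, 130, 131, 135, 135, 138, 137, 135, 137, 135, 138, 136, 135, 139, 137, 134, 136, 135, 139, 108, 110, 197, 106]
90 [111, 111, 112, 110, 225, 221, 221, 221, 222, 221, 222, 222, 224, 224, 222, 223, 221, 217, 213, 219, 218, 108, 111, 105, 198, 130]
120 [215, 213, 207, 210, 209, 177, 220, 221, 219, 220, 220, 221, 221, 223, 223, 221, 223, 223, 222, 221, 170, 171, 168, 165, 161, 156]
140 [107, 107, 109, 107, 107, 107, 225, 219, 219, 221, 222, 224, 222, 225, 225, 222, 223, 221, 218, 106, 109, 109, 128, 105, 109, 109]
15 [[241.4, 174.8], [256.7, 167.4], [271.5, 160.4]]
20 [[240.6, 171.8], [256.0, 164.5], [270.8, 157.5]]
25 [[239.7, 168.7], [255.2, 161.4], [270.0, 154.5]]
30 [[238.7, 165.6], [254.2, 158.4], [269.1, 151.4]]
35 [[237.4, 162.5], [253.0, 155.3], [268.0, 148.4]]
40 [[236.1, 159.4], [251.7, 152.3], [266.7, 145.4]]
246 [142, 143, 145, 140, 135, 229, 224, 156, 188, 182, 153, 82, 88, 81, 85, 88, 92, 93, 92, 90, 99, 91, 219, 199, 224, 223, 225, 223, 221, 211, 228, 221, 116, 117, 115]
250 [143, 143, 142, 142, 140, 135, 81, 96, 90, 85, 86, 89, 79, 91, 143, 200, 212, 77, 80, 79, 75, 100, 214, 218, 224, 225, 225, 225, 185, 229, 201, 113, 101, 69, 117]
254 [142, 142, 141, 138, 138, 68, 93, 97, 88, 85, 85, 83, 83, 82, 77, 119, 194, 65, 73, 88, 91, 91, 130, 226, 224, 226, 226, 205, 228, 188, 116, 88, 121, 67, 102]
258 [134, 136, 140, 141, 98, 85, 97, 101, 91, 88, 91, 83, 81, 85, 85, 80, 86, 78, 69, 55, 75, 93, 92, 196, 222, 221, 241, 225, 187, 117, 122, 97, 80, 82, 79]
```

The cover stayed at 17–18° while the blade slipped in the grip, so the blade's tip has too much leverage on the grip. A better way is to put the lip on the handle's top close to the fingers, with the blade sloping down inside the box, and lift it there.

```bash
cat >> sw.py <<'E'
H=np.array([744.6,81])
def low(th):
    t=np.radians(th);return H+125*np.array([-np.cos(t),np.sin(t)])-2*np.array([np.sin(t),np.cos(t)])
def tcpA(C,s,arm=35,off=4.5,slip=2):
    S,G=np.radians([s,s-slip]);u=np.array([np.cos(S),-np.sin(S)]);n=np.array([np.sin(S),np.cos(S)])
    g=C-arm*u+off*n;return g-18.8*np.array([np.sin(G),np.cos(G)]),g+138*u-13.5*n
E
python3 - <<'E'
from sw import *
S=np.radians(35);u=np.array([np.cos(S),-np.sin(S)])
C=low(14)
fin,tip=tcpA(C,35);pre=fin-135*u;print("fin",fin,tip,"pre",pre,"pretip",tip-135*u)
n=np.array([np.sin(S),np.cos(S)]);print("bead dist",(tip-[604.2,77])@n,"lip17 dist",(low(17.5)-[604.2,77])@n)
go([pre[0],-15,pre[1]],[np.pi,np.radians(33),.027])
prev=fin;ps=35
for th,s in [(th,35+max(0,(th-20))*.6) for th in range(18,57,3)]:
    q,t=tcpA(low(th),s);print(th,round(s,1),(q-prev).round(1),q.round(0),"tip",t.round(0),"ry",round(np.radians(s-ps),3));prev=q;ps=s
E
```

```text
fin [586.50074898 117.29399829] [702.03966306  42.84890415] pre [475.915223  194.7268172] pretip [591.45413708 120.28172306]
bead dist 28.143585294685906 lip17 dist 44.31108100131223
d [-57.3  -4.  127.9] rv [-0.031  0.823  0.001] 0.82 t 14.3
18 35.0 [2.3 8.4] [589. 126.] tip [704.  51.] ry 0.0
21 35.6 [2.2 6.6] [591. 132.] tip [706.  57.] ry 0.01
24 37.4 [2.7 7.2] [594. 140.] tip [706.  60.] ry 0.031
27 39.2 [3.  7.1] [597. 147.] tip [706.  64.] ry 0.031
30 41.0 [3.4 6.9] [600. 154.] tip [707.  67.] ry 0.031
33 42.8 [3.7 6.7] [604. 160.] tip [708.  71.] ry 0.031
36 44.6 [4.  6.5] [608. 167.] tip [709.  74.] ry 0.031
39 46.4 [4.4 6.3] [612. 173.] tip [711.  77.] ry 0.031
42 48.2 [4.7 6.1] [617. 179.] tip [712.  80.] ry 0.031
45 50.0 [5.  5.9] [622. 185.] tip [714.  83.] ry 0.031
48 51.8 [5.2 5.6] [627. 191.] tip [716.  86.] ry 0.031
51 53.6 [5.5 5.3] [632. 196.] tip [718.  89.] ry 0.031
54 55.4 [5.7 5.1] [638. 201.] tip [721.  91.] ry 0.031
```

>>> carry_out --plan '[{"tx":-24,"ty":-1,"tz":0,"rx":0,"ry":0,"rz":0},{"tx":-24,"ty":-1,"tz":0,"rx":0,"ry":0,"rz":0},{"tx":-24,"ty":-1,"tz":0,"rx":0,"ry":0,"rz":0},{"tx":-24,"ty":-1,"tz":0,"rx":0,"ry":0,"rz":0},{"tx":4.8,"ty":0,"tz":16,"rx":-0.004,"ry":0.103,"rz":0},{"tx":4.8,"ty":0,"tz":16,"rx":-0.004,"ry":0.103,"rz":0},{"tx":4.8,"ty":0,"tz":16,"rx":-0.004,"ry":0.103,"rz":0},{"tx":4.8,"ty":0,"tz":16,"rx":-0.004,"ry":0.103,"rz":0},{"tx":4.8,"ty":0,"tz":16,"rx":-0.004,"ry":0.103,"rz":0},{"tx":4.8,"ty":0,"tz":16,"rx":-0.004,"ry":0.103,"rz":0},{"tx":4.8,"ty":0,"tz":16,"rx":-0.004,"ry":0.103,"rz":0},{"tx":4.8,"ty":0,"tz":16,"rx":-0.004,"ry":0.103,"rz":0}]'

```text
time: 15.5
tool_pos: [475.8, -14.9, 195.2]
tcp_rot: [3.14, 0.58, 0.026]
contact_force: [0.0, 0.2, -0.9]
grip_width: 23.7
finger_force: 30.0
```

>>> carry_out --plan '[{"tx":0,"ty":0,"tz":0,"rx":0,"ry":0,"rz":0},{"tx":0,"ty":0,"tz":0,"rx":0,"ry":0,"rz":0}]'

```text
time: 15.7
tool_pos: [475.2, -14.9, 193.2]
tcp_rot: [3.141, 0.576, 0.026]
contact_force: [-0.6, 1.0, -0.4]
grip_width: 23.8
finger_force: 30.0
```

```bash
python3 - <<'E'
from sw import *
w,a=report("pics/w12.png");go([475.9,-15,194.7],[np.pi,np.radians(33),.027])
m,s=look("scene","pics/scene12.png")
cov(s,m,(246,252))
E
```

```text
15.7 [475.2 -14.9 193.2] [3.141 0.576 0.026] q [-0.13  0.64  1.27 -0.09  1.8   1.42] F [-0.6  1.  -0.4]
60 [62, 59, 52, 205, 211, 211, 215, 216, 215, 216, 217, 218, 216, 217, 215, 248, 247, 247, 247, 247, 247, 247, 229, 115, 117, 123]
90 [63, 62, 65, 65, 218, 216, 215, 214, 214, 214, 215, 215, 216, 216, 213, 215, 211, 206, 200, 209, 207, 110, 108, 109, 110, 111]
120 [227, 96, 97, 107, 119, 214, 215, 216, 215, 216, 216, 215, 214, 215, 216, 214, 214, 214, 214, 213, 110, 114, 115, 112, 113, 117]
140 [232, 106, 111, 111, 108, 106, 218, 215, 213, 216, 216, 216, 216, 217, 215, 217, 216, 213, 210, 126, 119, 122, 122, 125, 123, 117]
d [ 1.3 -0.1  1.1] rv [ 0.001 -0.001  0.   ] 0.0 t 15.75
246 [141, 141, 143, 141, 137, 228, 222, 156, 187, 182, 153, 85, 88, 84, 84, 85, 92, 92, 93, 60, 86, 90, 222, 201, 224, 224, 224, 226, 160, 134, 120, 151, 119, 118, 118]
252 [143, 144, 143, 139, 136, 106, 86, 134, 131, 81, 86, 84, 79, 77, 183, 209, 224, 97, 60, 50, 116, 130, 117, 95, 120, 211, 232, 115, 118, 116, 116, 95, 107, 106, 111]
```

>>> carry_out --plan '[{"tx":12.4,"ty":0.5,"tz":-8.6,"rx":0,"ry":0,"rz":0},{"tx":12.4,"ty":0.5,"tz":-8.6,"rx":0,"ry":0,"rz":0},{"tx":12.4,"ty":0.5,"tz":-8.6,"rx":0,"ry":0,"rz":0},{"tx":12.4,"ty":0.5,"tz":-8.5,"rx":0,"ry":0,"rz":0},{"tx":12.4,"ty":0.5,"tz":-8.5,"rx":0,"ry":0,"rz":0},{"tx":0,"ty":0,"tz":0,"rx":0,"ry":0,"rz":0}]'

```text
time: 16.4
tool_pos: [536.9, -12.5, 150.6]
tcp_rot: [3.141, 0.578, 0.026]
contact_force: [-0.2, -0.5, -0.6]
grip_width: 23.5
finger_force: 30.0
```

>>> carry_out --plan '[{"tx":12.4,"ty":0.5,"tz":-8.5,"rx":0,"ry":0,"rz":0},{"tx":12.4,"ty":0.5,"tz":-8.5,"rx":0,"ry":0,"rz":0},{"tx":12.4,"ty":0.5,"tz":-8.5,"rx":0,"ry":0,"rz":0},{"tx":12.4,"ty":0.5,"tz":-8.5,"rx":0,"ry":0,"rz":0},{"tx":0,"ty":0,"tz":0,"rx":0,"ry":0,"rz":0}]'

```text
time: 16.9
tool_pos: [586.3, -10.5, 117.0]
tcp_rot: [3.141, 0.578, 0.026]
contact_force: [-1.1, -0.8, -0.9]
grip_width: 23.7
finger_force: 30.0
```

No contact. I lift along the lip's arc to about 30° first, then check.

>>> carry_out --plan '[{"tx":2.3,"ty":0.1,"tz":8.4,"rx":0,"ry":0,"rz":0},{"tx":2.2,"ty":0.1,"tz":6.6,"rx":0,"ry":0.01,"rz":0},{"tx":2.7,"ty":0.1,"tz":7.2,"rx":0,"ry":0.031,"rz":0},{"tx":3,"ty":0.1,"tz":7.1,"rx":0,"ry":0.031,"rz":0},{"tx":3.4,"ty":0.1,"tz":6.9,"rx":0,"ry":0.031,"rz":0},{"tx":0,"ty":0,"tz":0,"rx":0,"ry":0,"rz":0}]'

```text
time: 17.5
tool_pos: [600.3, -10.0, 155.1]
tcp_rot: [-3.139, 0.68, 0.028]
contact_force: [-0.7, -0.7, -0.6]
grip_width: 23.5
finger_force: 30.0
```

```bash
python3 - <<'E'
from sw import *
w,a=report("pics/w13.png");m,s=look("scene","pics/scene13.png")
for d in(15,20,25,30,35,40):
    L=[proj(m,lip(d,k,2)[None])[0] for k in(64,0,-64)];print(d,np.round(L,1).tolist())
cov(s,m,(236,238,240,242,246,250))
E
```

```text
17.5 [600.3 -10.  155.1] [-3.139  0.68   0.028] q [-0.1   1.    0.7  -0.09  2.12  1.42] F [-0.7 -0.7 -0.6]
60 [142, 140, 140, 142, 142, 141, 142, 144, 143, 144, 142, 143, 143, 144, 146, 145, 141, 233, 233, 233, 234, 234, 234, 236, 236, 236]
90 [142, 144, 144, 143, 143, 145, 144, 143, 144, 144, 144, 145, 146, 147, 145, 143, 144, 144, 143, 144, 144, 142, 142, 142, 142, 143]
120 [140, 140, 139, 139, 142, 140, 141, 141, 140, 139, 142, 143, 141, 141, 143, 143, 143, 144, 143, 143, 144, 143, 144, 145, 145, 143]
140 [139, 138, 140, 141, 141, 141, 139, 141, 139, 140, 141, 141, 142, 141, 144, 142, 143, 145, 144, 147, 144, 145, 146, 143, 147, 148]
15 [[241.4, 174.8], [256.7, 167.4], [271.5, 160.4]]
20 [[240.6, 171.8], [256.0, 164.5], [270.8, 157.5]]
25 [[239.7, 168.7], [255.2, 161.4], [270.0, 154.5]]
30 [[238.7, 165.6], [254.2, 158.4], [269.1, 151.4]]
35 [[237.4, 162.5], [253.0, 155.3], [268.0, 148.4]]
40 [[236.1, 159.4], [251.7, 152.3], [266.7, 145.4]]
236 [56, 52, 54, 53, 53, 53, 71, 82, 128, 130, 127, 127, 128, 51, 48, 179, 154, 154, 149, 131, 113, 88, 87, 88, 120, 130, 107, 109, 115, 94, 95, 91, 92, 95, 109]
238 [67, 64, 64, 67, 80, 88, 90, 75, 220, 226, 169, 128, 106, 52, 57, 178, 92, 92, 122, 110, 89, 86, 86, 80, 125, 111, 105, 111, 124, 90, 98, 91, 99, 101, 105]
240 [102, 101, 97, 95, 97, 88, 64, 48, 89, 210, 194, 153, 67, 51, 74, 65, 56, 69, 53, 71, 79, 86, 83, 166, 181, 105, 105, 110, 122, 93, 92, 100, 102, 92, 93]
242 [101, 99, 95, 96, 78, 54, 57, 53, 64, 57, 91, 141, 50, 62, 78, 54, 67, 64, 83, 99, 62, 84, 88, 176, 131, 106, 106, 153, 93, 88, 91, 105, 102, 100, 109]
246 [100, 108, 96, 64, 66, 57, 100, 101, 99, 97, 91, 87, 83, 79, 59, 71, 74, 84, 153, 116, 100, 87, 218, 198, 149, 124, 124, 99, 99, 91, 93, 107, 116, 115, 114]
250 [155, 78, 73, 69, 99, 137, 131, 125, 123, 119, 114, 108, 103, 97, 92, 85, 83, 97, 130, 150, 133, 124, 121, 160, 97, 125, 98, 98, 95, 95, 94, 99, 112, 100, 99]
```

```bash
python3 - <<'E'
from blade import *
w=bot.camera_model("wrist");a=cv2.imread("pics/w13.png")
for d in(15,20,25,30,35):print(d,proj(w,np.array([lip(d,30,2),lip(d,-30,2)])).round(0).tolist())
for c in(150,190,300):print(c,a[100:256:4,c,1].tolist())
E
```

```text
15 [[195.0, 161.0], [295.0, 160.0]]
20 [[192.0, 171.0], [297.0, 170.0]]
25 [[188.0, 181.0], [299.0, 179.0]]
30 [[184.0, 190.0], [302.0, 189.0]]
35 [[179.0, 198.0], [305.0, 197.0]]
150 [136, 143, 140, 135, 137, 140, 138, 138, 139, 137, 135, 134, 142, 142, 149, 143, 145, 144, 144, 143, 146, 147, 144, 35, 40, 42, 40, 45, 44, 73, 84, 65, 65, 73, 36, 38, 37, 36, 36]
190 [139, 141, 140, 133, 138, 140, 139, 140, 139, 136, 139, 139, 130, 142, 148, 144, 144, 144, 142, 139, 146, 145, 141, 141, 140, 136, 138, 134, 129, 127, 153, 144, 76, 74, 38, 33, 36, 41, 36]
300 [146, 143, 145, 140, 145, 144, 143, 142, 144, 146, 146, 144, 135, 139, 142, 140, 138, 141, 139, 137, 141, 141, 141, 71, 70, 73, 74, 78, 75, 71, 78, 70, 86, 124, 31, 32, 36, 35, 62]
```

The lip is at wrist row about 190, so the cover is at 30° as planned. I continue to 54°.

>>> carry_out --plan '[{"tx":3.7,"ty":0.2,"tz":6.7,"rx":0,"ry":0.031,"rz":0},{"tx":4,"ty":0.2,"tz":6.5,"rx":0,"ry":0.031,"rz":0},{"tx":4.4,"ty":0.2,"tz":6.3,"rx":0,"ry":0.031,"rz":0},{"tx":4.7,"ty":0.2,"tz":6.1,"rx":0,"ry":0.031,"rz":0},{"tx":5,"ty":0.2,"tz":5.9,"rx":0,"ry":0.031,"rz":0},{"tx":5.2,"ty":0.2,"tz":5.6,"rx":0,"ry":0.031,"rz":0},{"tx":5.5,"ty":0.2,"tz":5.3,"rx":0,"ry":0.031,"rz":0},{"tx":5.7,"ty":0.2,"tz":5.1,"rx":0,"ry":0.031,"rz":0},{"tx":0,"ty":0,"tz":0,"rx":0,"ry":0,"rz":0}]'

```text
time: 18.5
tool_pos: [628.0, -12.6, 178.2]
tcp_rot: [-3.137, 0.892, 0.036]
contact_force: [0.2, 0.2, -0.0]
grip_width: 23.4
finger_force: 29.9
```

```bash
python3 - <<'E'
from sw import *
o,R,p=tool();print(o["time"],p,o["tcp_rot"],o["joint_positions"].round(2),o["contact_force"])
w,a=look("wrist","pics/w14.png")
for d in(35,40,45,50,55,60):print(d,proj(w,np.array([lip(d,45,2),lip(d,-45,2)])).round(0).tolist())
for c in(150,160,320):print(c,a[120:256:4,c,1].tolist())
E
```

```text
18.5 [628.02466809 -12.58316341 178.2104805 ] [-3.13742772  0.89177085  0.03574294] [-0.09  1.33  0.04 -0.21  2.66  1.31] [ 0.15490496  0.15330783 -0.04787404]
35 [[161.0, 191.0], [317.0, 190.0]]
40 [[155.0, 201.0], [321.0, 200.0]]
45 [[148.0, 210.0], [325.0, 210.0]]
50 [[140.0, 219.0], [330.0, 219.0]]
55 [[130.0, 228.0], [336.0, 228.0]]
60 [[119.0, 236.0], [343.0, 236.0]]
150 [170, 167, 172, 168, 163, 167, 169, 164, 167, 165, 163, 165, 166, 163, 171, 176, 172, 172, 172, 174, 172, 172, 177, 177, 159, 112, 111, 113, 105, 42, 46, 44, 41, 46]
160 [170, 168, 171, 168, 164, 170, 168, 167, 166, 165, 162, 166, 169, 162, 173, 177, 172, 173, 173, 176, 169, 174, 177, 175, 158, 120, 115, 116, 118, 40, 45, 46, 47, 45]
320 [173, 175, 179, 179, 174, 172, 174, 175, 176, 175, 175, 176, 180, 170, 165, 171, 168, 168, 172, 170, 164, 168, 169, 166, 228, 151, 115, 114, 116, 39, 44, 43, 43, 45]
```

The arm has reached its elbow and wrist limits with the cover at about 48°. I withdraw, then reset the blade's angle in the grip on the rim, so that the tip can push forward nearly axially.

>>> carry_out --plan '[{"tx":-24,"ty":-0.6,"tz":6,"rx":0,"ry":0,"rz":0},{"tx":-24,"ty":-0.6,"tz":6,"rx":0,"ry":0,"rz":0},{"tx":-24,"ty":-0.6,"tz":6,"rx":0,"ry":0,"rz":0},{"tx":-24,"ty":-0.6,"tz":6,"rx":0,"ry":0,"rz":0},{"tx":-24,"ty":-0.6,"tz":0,"rx":0,"ry":0,"rz":0},{"tx":0,"ty":0,"tz":0,"rx":0,"ry":0,"rz":0}]'

```text
time: 19.15
tool_pos: [516.2, -15.8, 204.7]
tcp_rot: [-3.139, 0.889, 0.036]
contact_force: [0.9, -0.1, -0.9]
grip_width: 23.6
finger_force: 29.9
```

```bash
python3 - <<'E'
from sw import *
o,R,p=tool();print(p,o["tcp_rot"],o["contact_force"],o["joint_positions"].round(2));go([518,-13,90],[np.pi,-.25,.027])
m,s=look("scene","pics/scene15.png")
for d in(40,45,50,55):
    print(d,np.round([proj(m,lip(d,k,2)[None])[0] for k in(64,0,-64)],0).tolist())
for c in(232,235,240):print(c,s[130:176:2,c].min(1).tolist())
E
```

```text
[516.18669663 -15.75943132 204.67140121] [-3.13899396  0.88880942  0.03570384] [ 0.86156081 -0.12167195 -0.8536694 ] [-0.11  0.91  0.88 -0.14  2.23  1.39]
d [   1.8    2.8 -114.7] rv [ 0.033 -1.138 -0.007] 1.14 t 19.15
40 [[236.0, 159.0], [252.0, 152.0], [267.0, 145.0]]
45 [[235.0, 156.0], [250.0, 149.0], [265.0, 143.0]]
50 [[233.0, 153.0], [249.0, 146.0], [264.0, 140.0]]
55 [[231.0, 151.0], [247.0, 144.0], [262.0, 137.0]]
232 [85, 89, 88, 101, 224, 177, 127, 123, 73, 54, 94, 92, 89, 114, 104, 97, 108, 92, 92, 93, 92, 94, 93]
235 [88, 90, 87, 82, 135, 194, 148, 61, 58, 78, 93, 89, 143, 122, 97, 96, 103, 93, 92, 93, 93, 92, 91]
240 [99, 89, 86, 84, 63, 47, 75, 132, 123, 120, 117, 133, 101, 94, 99, 99, 94, 93, 95, 93, 92, 101, 101]
```

>>> carry_out --plan '[{"tx":0.2,"ty":0.3,"tz":-8,"rx":0.004,"ry":-0.127,"rz":0},{"tx":0.2,"ty":0.3,"tz":-10,"rx":0.004,"ry":-0.127,"rz":0},{"tx":0.2,"ty":0.3,"tz":-12,"rx":0.004,"ry":-0.127,"rz":0},{"tx":0.2,"ty":0.3,"tz":-14,"rx":0.004,"ry":-0.127,"rz":0},{"tx":0.2,"ty":0.3,"tz":-14,"rx":0.004,"ry":-0.127,"rz":0},{"tx":0.2,"ty":0.3,"tz":-14,"rx":0.004,"ry":-0.127,"rz":0},{"tx":0.2,"ty":0.3,"tz":-14,"rx":0.004,"ry":-0.127,"rz":0},{"tx":0.2,"ty":0.3,"tz":-14,"rx":0.004,"ry":-0.127,"rz":0},{"tx":0.2,"ty":0.3,"tz":-14,"rx":0.004,"ry":-0.122,"rz":0},{"tx":0,"ty":0,"tz":0,"rx":0,"ry":0,"rz":0}]'

```text
time: 20.2
tool_pos: [516.4, -12.7, 86.1]
tcp_rot: [-3.142, -0.244, 0.033]
contact_force: [-1.1, 0.6, -0.4]
grip_width: 23.1
finger_force: 30.0
```

>>> carry_out --plan '[{"tx":0,"ty":0,"tz":-8,"rx":0,"ry":0,"rz":0},{"tx":0,"ty":0,"tz":-8,"rx":0,"ry":0,"rz":0},{"tx":0,"ty":0,"tz":-8,"rx":0,"ry":0,"rz":0},{"tx":0,"ty":0,"tz":-6,"rx":0,"ry":0,"rz":0},{"tx":0,"ty":0,"tz":-6,"rx":0,"ry":0,"rz":0},{"tx":0,"ty":0,"tz":-6,"rx":0,"ry":0,"rz":0},{"tx":0,"ty":0,"tz":-6,"rx":0,"ry":0,"rz":0},{"tx":0,"ty":0,"tz":-4,"rx":0,"ry":0,"rz":0},{"tx":0,"ty":0,"tz":0,"rx":0,"ry":0,"rz":0}]'

```text
time: 21.1
tool_pos: [519.7, -13.2, 35.1]
tcp_rot: [3.14, -0.247, 0.034]
contact_force: [-0.8, -0.2, 0.3]
grip_width: 23.6
finger_force: 30.0
```

```bash
python3 - <<'E'
from sw import *
w,a=report("pics/w16.png");o,R,p=tool()
g=p[[0,2]]+18.8*np.array([-R[0,2],-R[2,2]])
from scipy.optimize import brentq
d=np.array([604.2,77])-g
b=brentq(lambda b:d@[-np.sin(b),np.cos(b)]+17.5,0,1);tau=np.arcsin(R[2,0]);print("beta",np.degrees(b),"slip",np.degrees(b-tau))
B=b;tip=g+138*np.array([np.cos(B),np.sin(B)])+13.5*np.array([np.sin(B),-np.cos(B)]);print("tip",tip)
E
```

```text
21.1 [519.7 -13.2  35.1] [ 3.14  -0.247  0.034] q [-0.21  0.49  1.99  0.14  0.43  1.21] F [-0.8 -0.2  0.3]
60 [160, 159, 221, 223, 223, 225, 226, 227, 227, 229, 235, 235, 234, 234, 233, 234, 235, 235, 233, 234, 232, 232, 231, 232, 227, 227]
90 [77, 75, 78, 230, 226, 224, 225, 225, 226, 229, 226, 226, 229, 234, 233, 230, 230, 228, 226, 220, 228, 226, 232, 77, 77, 80]
120 [206, 207, 211, 122, 124, 224, 223, 223, 226, 225, 224, 224, 226, 226, 227, 227, 229, 229, 230, 228, 224, 216, 206, 247, 247, 248]
140 [152, 150, 148, 146, 95, 104, 222, 223, 224, 224, 224, 224, 223, 225, 226, 226, 226, 227, 227, 227, 117, 89, 78, 70, 69, 70]
beta 25.687342819393464 slip 11.535839122397526
tip [645.23184292 101.17479021]
```

The blade is now about 26° up (slip about +11°). I plan the horizontal tip push at z = 168.

```bash
python3 - <<'E'
import numpy as np
def tc(x,z,b,slip=11.5):
    B,T=np.radians([b,b-slip]);g=np.array([x,z])-138*np.array([np.cos(B),np.sin(B)])-13.5*np.array([np.sin(B),-np.cos(B)])
    return g+18.8*np.array([np.sin(T),-np.cos(T)])
prev=tc(645,168,25.7);pb=25.7;print(prev)
for i in range(1,18):
    x=645+7*i;b=25.7 if x<695 else 25.7-(x-695)*.25
    q=tc(x,168,b);print(i,x,(q-prev).round(1),q.round(0),round(np.radians(pb-b),3));prev=q;pb=b
E
```

```text
[519.40875227 102.09401354]
1 652 [7. 0.] [526. 102.] 0.0
2 659 [7. 0.] [533. 102.] 0.0
3 666 [7. 0.] [540. 102.] 0.0
4 673 [7. 0.] [547. 102.] 0.0
5 680 [7. 0.] [554. 102.] 0.0
6 687 [7. 0.] [561. 102.] 0.0
7 694 [7. 0.] [568. 102.] 0.0
8 701 [5.3 3.3] [574. 105.] 0.026
9 708 [5.1 3.9] [579. 109.] 0.031
10 715 [5.3 4. ] [584. 113.] 0.031
11 722 [5.4 4. ] [590. 117.] 0.031
12 729 [5.5 4.1] [595. 121.] 0.031
13 736 [5.6 4.1] [601. 125.] 0.031
14 743 [5.8 4.2] [606. 130.] 0.031
15 750 [5.9 4.2] [612. 134.] 0.031
16 757 [6.  4.2] [618. 138.] 0.031
17 764 [6.2 4.2] [625. 142.] 0.031
```

>>> carry_out --plan '[{"tx":0,"ty":0,"tz":11,"rx":0,"ry":0,"rz":0},{"tx":0,"ty":0,"tz":14,"rx":0,"ry":0,"rz":0},{"tx":0,"ty":0,"tz":14,"rx":0,"ry":0,"rz":0},{"tx":0,"ty":0,"tz":14,"rx":0,"ry":0,"rz":0},{"tx":0,"ty":0,"tz":14,"rx":0,"ry":0,"rz":0},{"tx":0,"ty":0,"tz":0,"rx":0,"ry":0,"rz":0}]'

```text
time: 21.75
tool_pos: [521.5, -13.6, 105.4]
tcp_rot: [3.139, -0.253, 0.035]
contact_force: [0.4, 0.1, -0.4]
grip_width: 23.6
finger_force: 30.0
```

>>> carry_out --plan '[{"tx":7,"ty":0.3,"tz":-3,"rx":0,"ry":0,"rz":0},{"tx":7,"ty":0.3,"tz":-2,"rx":0,"ry":0,"rz":0},{"tx":7,"ty":0.3,"tz":0,"rx":0,"ry":0,"rz":0},{"tx":7,"ty":0.3,"tz":0,"rx":0,"ry":0,"rz":0},{"tx":7,"ty":0.3,"tz":0,"rx":0,"ry":0,"rz":0},{"tx":7,"ty":0.3,"tz":0,"rx":0,"ry":0,"rz":0},{"tx":7,"ty":0.3,"tz":0,"rx":0,"ry":0,"rz":0},{"tx":0,"ty":0,"tz":0,"rx":0,"ry":0,"rz":0}]'

```text
time: 22.55
tool_pos: [570.5, -11.3, 97.9]
tcp_rot: [3.14, -0.25, 0.035]
contact_force: [-0.7, 0.4, -0.3]
grip_width: 23.8
finger_force: 30.0
```

```bash
cat > cv.py <<'E'
from blade import *
def chk(n):
    w,a=report(f"pics/w{n}.png");m,s=look("scene",f"pics/scene{n}.png")
    # left-front corner of cover: bright pixels; leftmost/top extents vs prediction
    d0=cv2.absdiff(s,cv2.imread("pics/scene0.png"))
    for d in(45,55,65,75,85,95,105):
        L=np.round([proj(m,lip(d,k,2)[None])[0] for k in(64,0,-64)],0).astype(int)
        h=np.round(proj(m,(hinge+64*ey)[None])[0]).astype(int)
        # difference along left cover edge hinge->lip
        pts=[(h+(L[0]-h)*f/8).round().astype(int) for f in range(1,11)]
        print(d,L.tolist(),[int(d0[y,x].max()) for x,y in pts])
E
python3 - <<'E'
from cv import *
chk(17)
E
```

```text
22.55 [570.5 -11.3  97.9] [ 3.14  -0.25   0.035] q [-0.18  0.45  1.8   0.09  0.65  1.29] F [-0.7  0.4 -0.3]
60 [129, 123, 220, 225, 225, 228, 229, 227, 230, 231, 236, 236, 236, 235, 235, 235, 236, 236, 236, 235, 234, 234, 234, 235, 122, 123]
90 [128, 129, 128, 232, 229, 228, 228, 228, 228, 228, 230, 230, 230, 235, 234, 233, 233, 229, 226, 222, 228, 228, 224, 146, 125, 124]
120 [216, 219, 128, 130, 123, 227, 225, 226, 227, 227, 226, 227, 229, 229, 230, 229, 233, 232, 231, 230, 228, 221, 219, 123, 124, 124]
140 [218, 217, 220, 128, 130, 123, 226, 226, 226, 225, 226, 227, 226, 228, 226, 229, 229, 227, 229, 228, 220, 220, 221, 231, 126, 124]
45 [[235, 156], [250, 149], [265, 143]] [34, 123, 109, 45, 66, 23, 21, 20, 26, 24]
55 [[231, 151], [247, 144], [262, 137]] [17, 29, 26, 21, 14, 22, 22, 18, 29, 52]
65 [[228, 145], [244, 138], [259, 132]] [7, 13, 5, 3, 1, 2, 2, 3, 3, 5]
75 [[224, 141], [240, 134], [255, 128]] [3, 2, 2, 5, 2, 5, 1, 2, 3, 3]
85 [[220, 137], [236, 131], [251, 124]] [4, 4, 3, 1, 5, 1, 4, 2, 3, 6]
95 [[217, 134], [232, 128], [247, 122]] [1, 1, 4, 3, 2, 7, 3, 3, 3, 4]
105 [[213, 133], [229, 127], [243, 121]] [1, 2, 2, 2, 1, 0, 2, 5, 4, 7]
```

The blade hasn't slipped (same width), and the cover's edge is between 55° and 65°. I continue the push.

>>> carry_out --plan '[{"tx":5.3,"ty":0.3,"tz":4,"rx":0,"ry":0.026,"rz":0},{"tx":5.1,"ty":0.3,"tz":4.4,"rx":0,"ry":0.031,"rz":0},{"tx":5.3,"ty":0.3,"tz":4.4,"rx":0,"ry":0.031,"rz":0},{"tx":5.4,"ty":0.3,"tz":4.4,"rx":0,"ry":0.031,"rz":0},{"tx":5.5,"ty":0.3,"tz":4.4,"rx":0,"ry":0.031,"rz":0},{"tx":5.6,"ty":0.3,"tz":4.4,"rx":0,"ry":0.031,"rz":0},{"tx":5.8,"ty":0.3,"tz":4.4,"rx":0,"ry":0.031,"rz":0},{"tx":5.9,"ty":0.3,"tz":4.2,"rx":0,"ry":0.031,"rz":0},{"tx":6,"ty":0.3,"tz":4.2,"rx":0,"ry":0.031,"rz":0},{"tx":6.2,"ty":0.3,"tz":4.2,"rx":0,"ry":0.031,"rz":0},{"tx":0,"ty":0,"tz":0,"rx":0,"ry":0,"rz":0}]'

```text
time: 23.75
tool_pos: [626.7, -8.3, 141.2]
tcp_rot: [-3.133, 0.054, 0.034]
contact_force: [0.7, -0.2, -1.1]
grip_width: 23.4
finger_force: 30.0
```

```bash
python3 - <<'E'
from cv import *
chk(18)
E
```

```text
23.75 [626.7  -8.3 141.2] [-3.133  0.054  0.034] q [-0.14  0.63  1.29 -0.    1.28  1.4 ] F [ 0.7 -0.2 -1.1]
60 [212, 144, 225, 227, 229, 231, 232, 232, 232, 234, 237, 237, 235, 236, 236, 236, 237, 236, 236, 236, 236, 236, 236, 235, 113, 117]
90 [213, 214, 220, 233, 231, 232, 231, 231, 231, 232, 232, 231, 233, 236, 235, 235, 234, 231, 228, 225, 231, 231, 233, 115, 118, 118]
120 [212, 211, 211, 212, 159, 230, 228, 230, 231, 231, 230, 231, 232, 232, 232, 233, 235, 233, 233, 233, 230, 212, 212, 115, 116, 119]
140 [212, 211, 215, 214, 214, 134, 229, 229, 231, 230, 231, 231, 230, 231, 231, 232, 232, 231, 232, 232, 210, 213, 217, 117, 118, 102]
45 [[235, 156], [250, 149], [265, 143]] [12, 41, 53, 15, 36, 53, 50, 49, 50, 40]
55 [[231, 151], [247, 144], [262, 137]] [52, 65, 75, 71, 65, 49, 44, 42, 49, 54]
65 [[228, 145], [244, 138], [259, 132]] [65, 74, 76, 72, 86, 97, 53, 66, 37, 97]
75 [[224, 141], [240, 134], [255, 128]] [74, 79, 73, 96, 70, 34, 77, 87, 85, 87]
85 [[220, 137], [236, 131], [251, 124]] [85, 77, 102, 71, 41, 86, 78, 78, 94, 23]
95 [[217, 134], [232, 128], [247, 122]] [31, 84, 104, 35, 79, 82, 81, 95, 4, 5]
105 [[213, 133], [229, 127], [243, 121]] [31, 33, 42, 27, 69, 60, 61, 23, 4, 8]
```

The cover is at about 105°. I withdraw the blade, level the scraper, and carry it to the free bench area on the left.

>>> carry_out --plan '[{"tx":-24,"ty":-1,"tz":2,"rx":0,"ry":0.029,"rz":0},{"tx":-24,"ty":-1,"tz":8,"rx":0,"ry":0.029,"rz":0},{"tx":-24,"ty":-1,"tz":8,"rx":0,"ry":0.029,"rz":0},{"tx":-24,"ty":-1,"tz":8,"rx":0,"ry":0.029,"rz":0},{"tx":-24,"ty":-1,"tz":8,"rx":0,"ry":0.029,"rz":0},{"tx":-24,"ty":0,"tz":6,"rx":0,"ry":0,"rz":0},{"tx":-12,"ty":34,"tz":0,"rx":0,"ry":0,"rz":0.08},{"tx":-12,"ty":34,"tz":0,"rx":0,"ry":0,"rz":0.08},{"tx":-12,"ty":34,"tz":0,"rx":0,"ry":0,"rz":0.08},{"tx":-12,"ty":34,"tz":0,"rx":0,"ry":0,"rz":0.08},{"tx":-10,"ty":34,"tz":0,"rx":0,"ry":0,"rz":0.08},{"tx":0,"ty":34,"tz":0,"rx":0,"ry":0,"rz":0.08}]'

```text
time: 25.05
tool_pos: [421.6, 191.9, 181.0]
tcp_rot: [-3.128, 0.2, 0.518]
contact_force: [0.4, -0.6, -0.2]
grip_width: 23.3
finger_force: 30.0
```

>>> carry_out --plan '[{"tx":0,"ty":0,"tz":-30,"rx":0,"ry":0,"rz":0},{"tx":0,"ty":0,"tz":-30,"rx":0,"ry":0,"rz":0},{"tx":0,"ty":0,"tz":-30,"rx":0,"ry":0,"rz":0},{"tx":0,"ty":0,"tz":-30,"rx":0,"ry":0,"rz":0},{"tx":0,"ty":0,"tz":0,"rx":0,"ry":0,"rz":0}]'

```text
time: 25.55
tool_pos: [420.5, 190.0, 58.0]
tcp_rot: [-3.126, 0.207, 0.514]
contact_force: [-0.5, 0.2, -1.1]
grip_width: 23.6
finger_force: 30.0
```

```bash
python3 - <<'E'
from blade import *
o,R,p=tool();print(o["time"],p,o["tcp_rot"],o["contact_force"])
m,a=look("top","pics/top19.png");s,b=look("scene","pics/scene19.png")
# blade tip corners: triangulate pitch from scene/top: predicted pixels for flat blade
g0=p+R@[0,0,-18.8];yw=o["tcp_rot"][2];u=np.array([np.cos(yw),np.sin(yw),0]);v=np.array([-u[1],u[0],0])
for be in(-8,0,8):
    B=np.radians(be);n=np.array([-np.sin(B)*u[0],-np.sin(B)*u[1],np.cos(B)]);f=np.array([np.cos(B)*u[0],np.cos(B)*u[1],np.sin(B)])
    print(be,[(proj(k,(g0+138*f-13.5*n+q*v)[None])[0]).round(1).tolist() for k in(m,s) for q in(31,-31)])
for nm,im,bx in(("top",a,(130,150,220,235)),("scene",b,(150,150,300,260))):
    h=cv2.cvtColor(im,cv2.COLOR_BGR2HSV);k=((h[...,2]>140)&(h[...,1]<50)).astype(np.uint8)
    k2=np.zeros_like(k);x0,y0,x1,y1=bx;k2[y0:y1,x0:x1]=k[y0:y1,x0:x1]
    for c in cv2.findContours(k2,0,1)[0]:
        if cv2.contourArea(c)>80:print(nm,cv2.contourArea(c),cv2.approxPolyDP(c,3,True)[:,0].tolist())
E
```

```text
25.55 [420.47829283 190.00814751  58.04877362] [-3.12617705  0.20722498  0.51444612] [-0.54428416  0.17402012 -1.13936009]
-8 [[161.6, 202.6], [182.9, 190.9], [198.2, 235.9], [208.4, 223.0]]
0 [[159.2, 200.7], [181.0, 188.7], [196.6, 231.1], [207.0, 218.2]]
8 [[157.1, 199.6], [179.4, 187.4], [195.8, 226.4], [206.3, 213.6]]
top 141.0 [[188, 218], [181, 221], [182, 234], [192, 233]]
top 1978.5 [[167, 179], [130, 191], [131, 234], [176, 225], [177, 214]]
top 339.0 [[175, 174], [170, 177], [170, 186], [180, 213], [188, 211]]
scene 165.5 [[209, 233], [213, 239], [243, 242], [241, 233], [235, 237]]
scene 133.0 [[215, 222], [205, 219], [196, 230], [206, 233]]
scene 502.0 [[244, 193], [227, 203], [216, 197], [213, 200], [219, 219], [234, 221], [248, 201], [241, 199]]
scene 161.5 [[203, 173], [196, 172], [162, 199], [169, 200]]
scene 241.0 [[249, 150], [236, 153], [226, 165], [251, 153], [275, 171], [259, 180], [250, 172], [240, 172], [251, 176], [243, 181], [246, 188], [276, 172]]
scene 121.0 [[165, 155], [170, 163], [181, 161], [181, 154], [176, 156], [173, 150], [168, 151], [170, 157]]
```

The scene contour of the tip, (196,230)–(205,219), matches the level prediction within about 1°. I lower it and release.

>>> carry_out --plan '[{"tx":0,"ty":0,"tz":-20,"rx":0,"ry":0,"rz":0},{"tx":0,"ty":0,"tz":-16,"rx":0,"ry":0,"rz":0},{"tx":0,"ty":0,"tz":-9,"rx":0,"ry":0,"rz":0},{"tx":0,"ty":0,"tz":-5,"rx":0,"ry":0,"rz":0},{"tx":0,"ty":0,"tz":-2,"rx":0,"ry":0,"rz":0},{"tx":0,"ty":0,"tz":0,"rx":0,"ry":0,"rz":0},{"tx":0,"ty":0,"tz":0,"rx":0,"ry":0,"rz":0}]'

```text
time: 26.35
tool_pos: [423.7, 190.9, 9.3]
tcp_rot: [-3.128, 0.2, 0.514]
contact_force: [0.5, 0.4, -0.5]
grip_width: 23.6
finger_force: 30.0
```

>>> carry_out --plan '[{"tx":0,"ty":0,"tz":0,"rx":0,"ry":0,"rz":0},{"tx":0,"ty":0,"tz":0,"rx":0,"ry":0,"rz":0},{"tx":0,"ty":0,"tz":0,"rx":0,"ry":0,"rz":0},{"tx":0,"ty":0,"tz":0,"rx":0,"ry":0,"rz":0},{"tx":0,"ty":0,"tz":0,"rx":0,"ry":0,"rz":0},{"tx":0,"ty":0,"tz":0,"rx":0,"ry":0,"rz":0},{"tx":0,"ty":0,"tz":0,"rx":0,"ry":0,"rz":0}]' --gripper 0.3

```text
time: 27.05
tool_pos: [423.3, 190.8, 8.7]
tcp_rot: [-3.128, 0.201, 0.514]
contact_force: [-0.3, 1.0, 0.2]
grip_width: 64.3
finger_force: 0.0
```

>>> carry_out --plan '[{"tx":0,"ty":0,"tz":20,"rx":0,"ry":0,"rz":0},{"tx":0,"ty":0,"tz":40,"rx":0,"ry":0,"rz":0},{"tx":0,"ty":0,"tz":40,"rx":0,"ry":0,"rz":0},{"tx":0,"ty":0,"tz":40,"rx":0,"ry":0,"rz":0},{"tx":0,"ty":-40,"tz":20,"rx":0,"ry":0,"rz":0},{"tx":0,"ty":-40,"tz":0,"rx":0,"ry":0,"rz":0},{"tx":0,"ty":-40,"tz":0,"rx":0,"ry":0,"rz":0},{"tx":0,"ty":-40,"tz":0,"rx":0,"ry":0,"rz":0},{"tx":0,"ty":-40,"tz":0,"rx":0,"ry":0,"rz":0},{"tx":0,"ty":-40,"tz":0,"rx":0,"ry":0,"rz":0},{"tx":0,"ty":-40,"tz":0,"rx":0,"ry":0,"rz":0},{"tx":0,"ty":-40,"tz":0,"rx":0,"ry":0,"rz":0}]'

```text
time: 28.25
tool_pos: [423.0, -130.8, 168.8]
tcp_rot: [-3.128, 0.201, 0.514]
contact_force: [0.7, 0.2, 0.6]
grip_width: 64.0
finger_force: 0.0
```

```bash
python3 - <<'E'
from blade import *
o,R,p=tool();print(o["time"],p)
m,a=look("top","pics/top20.png");s,b=look("scene","pics/scene20.png");a0=cv2.imread("pics/top0.png")
h=cv2.cvtColor(a,cv2.COLOR_BGR2HSV)
sub=np.zeros(a.shape[:2],bool);sub[185:290,145:225]=1
for nm,k,z in(("blade",sub&(h[...,2]>150)&(h[...,1]<60),9),("handle",sub&(h[...,0]<14)&(h[...,1]>90)&(h[...,2]>70),14)):
    c=max(cv2.findContours(k.astype(np.uint8),0,1)[0],key=cv2.contourArea);r=cv2.boxPoints(cv2.minAreaRect(c))
    P=np.array([onz(m,q,z) for q in r]);print(nm,P.mean(0).round(0),np.linalg.norm(P[0]-P[1]).round(),np.linalg.norm(P[1]-P[2]).round())
d=cv2.absdiff(a,a0).max(2)
print("tape",np.percentile(d[222:246,96:133],95),"bolt",np.percentile(d[236:270,315:348],95),"tee",np.percentile(d[202:262,352:416],95),"decoy",np.percentile(d[233:305,228:256],95))
for t in(60,75,90,100,105,109):print(t,proj(m,np.array([lip(t,64,2),lip(t,-64,2)])).round(0).tolist(),proj(s,np.array([lip(t,64,2),lip(t,-64,2)])).round(0).tolist())
for c in(260,275,290):print(c,d[80:176:4,c].tolist())
d=cv2.absdiff(b,cv2.imread("pics/scene0.png")).max(2)
k=(d>30).astype(np.uint8);k[:, :195]=0;k[:,285:]=0;k[:100]=0;k[190:]=0
c=max(cv2.findContours(k,0,1)[0],key=cv2.contourArea);print(cv2.approxPolyDP(c,3,True)[:,0].tolist())
E
```

```text
28.25 [ 422.96931188 -130.78484198  168.82157878]
blade [510. 242.   9.] 61.0 89.0
handle [435. 198.  14.] 27.0 86.0
tape 11.0 bolt 190.0 tee 147.0 decoy 93.0
60 [[248.0, 126.0], [305.0, 124.0]] [[230.0, 148.0], [260.0, 134.0]]
75 [[247.0, 111.0], [305.0, 109.0]] [[224.0, 141.0], [255.0, 128.0]]
90 [[247.0, 97.0], [304.0, 94.0]] [[218.0, 136.0], [249.0, 123.0]]
100 [[246.0, 88.0], [304.0, 85.0]] [[215.0, 134.0], [245.0, 121.0]]
105 [[246.0, 84.0], [303.0, 81.0]] [[213.0, 133.0], [243.0, 121.0]]
109 [[246.0, 81.0], [303.0, 78.0]] [[212.0, 133.0], [242.0, 120.0]]
260 [8, 41, 40, 39, 41, 37, 33, 37, 39, 3, 176, 174, 149, 57, 44, 52, 162, 149, 41, 47, 54, 54, 86, 13]
275 [21, 30, 35, 27, 26, 24, 18, 31, 61, 5, 175, 167, 14, 123, 156, 48, 57, 17, 140, 49, 56, 11, 93, 19]
290 [32, 41, 43, 37, 25, 35, 39, 40, 105, 3, 176, 151, 97, 83, 82, 81, 87, 56, 51, 43, 53, 101, 73, 29]
[[241, 122], [214, 133], [221, 164], [226, 165], [223, 168], [243, 184], [256, 181], [254, 177], [272, 169], [249, 153]]
```

The cover's lip corners at (214,133) and (241,122) in the scene give about 104°. The scraper lies flat at its true size, and the arm is clear of everything.

```bash
python3 -c "
from plant import bot
print(bot.close_job())"
```

```text
the job is handed in; nothing more can be done
None
```

I handed the job in at about 28 s: the scraper pried the cover open and swung it back to about 104°, then I laid it flat on the bench left of the housing; the arm never went near the tee, tape measure or bolt, though the final image check confirmed only the tape measure as unmoved.

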